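Clear the dough-press barrels and put the pistons away

ROBOT

A 6-joint arm with a two-finger parallel gripper is mounted at the origin on the work surface. World frame = base frame: x ahead of the robot, y to its left, z up, the work surface at z = 0. Lengths are in m, angles in rad, forces in N, time in s.
With the tool pointing down it reaches from about 0.35 to 0.775 m from the base axis. Payload 5.5 kg.
Tool frame: the origin (TCP) lies between the finger pads; the fingertips stand 19 mm ahead of it and the grasp point (between the pads) is the TCP; z points along the fingers, x is the direction in which the jaws open and shut, and the axes are right-handed (so a half turn about z gives the same grasp; the last joint's range is limited). The gripper opens to 85 mm and grips with 20 to 120 N. Pads are 22 mm wide; open, the fingers measure 114 mm over their backs; the gripper's body (76 mm by 85 mm) begins 54 mm behind the grasp point. The pads swing forward as they close: fully open they stand 13 mm farther back than shut.
Start: joints at [1.2, 0.313, 0.046, 1.304, 0, 1.431], TCP at [0.132, 0.56, 0.25] pointing down, gripper open.
Joint ranges: [-2.76, 2.76], [-0.86, 1.69], [-1.03, 1.26], [-2.2, 2.34], [-1.47, 1.5], [-3.14, 3.14]. Speed limits (rad/s): [2.57, 2.57, 3.14, 3.14, 3.14, 3.14].

INTERFACE

Orientations are given as a unit quaternion [w, x, y, z].
In Python, from workcell import env gives the robot as it stands. The module is installed in compiled form; this text tells all that it offers.
- The arm moves only by the tool carry_out, never from a script. Its argument "steps" is a list of rows, each a list of 7 numbers: the gripper command: -1 is shut, 1 is fully open, values between are in proportion, then the shift along the tool's x, y, z in m, then the turn, a rotation vector about the tool's x, y, z in rad. A call has 1 to 20 rows; each row shifts and turns the commanded pose from where the row before left it, along the tool's axes as they then stand; what a row does not reach is not made up. A row lasts 1/8 s, in which the tool goes at most 62.5 mm and 10.7 degrees, less where a joint would pass 70% of its speed; a pose out of reach is approached as far as the arm can. A call with a gripper value outside its range is refused whole. The fingers move at their own pace and stop on an object; "grip_force" is the grip in N (left out, the last holds). Time passes only in rows, so rows that do not move let the fingers close. It gives the time, the measured TCP pose, the force and the opening at its end, in the units of the state.
- env.get_state(): the state, without advancing time (a new reading comes with each control period).
- env.read_camera(name): name is "side" or "top"; returns a dict with "color" (420x560x3 uint8, red, green, blue), "K" (3x3 intrinsics, pixels), "R" (3x3) and "t" (3): a world point X has camera coordinates R X + t. Camera axes: x right, y down, z forward; pixel columns grow to the right and rows downward; lengths in m; the calibration is good to about 2 mm. A picture is of the moment at which its call begins. There is no depth.
- env.hand_in(): hands the job in, once; it reports no verdict.
The state is a dict: "clock": time; "joint_pos": joint angles; "qvel": joint speeds; "tau": joint torques, N m; "tcp_pos": TCP position; "orientation": TCP orientation; "wrist_force": force on the tool from outside, world axes, zero at the start; "ft_torque": the same for the moment, N m; "finger_gap": finger opening in m.
Only numpy, scipy, OpenCV 4.12 (cv2) and the standard library are available. Lean on these libraries where they do the work, as an engineer would, in place of code of your own. Each camera call takes 0.05 s, during which the arm holds its last target. There are 200 camera calls.

TASK

First lock the white cleaning rack down: turn its bayonet clamp ring by the wing bar a quarter turn clockwise until it stops. Then take the square wooden dowel from the cutting board, push every piston stuck in the rack's square dough-press barrels right out at the far end, where the white base runs on as a landing (never back towards the entry), and lay the dowel back flat on the board. Lay all the pistons flat in the open drawer and slide it fully shut, leaving the flour packet, glass bowl and jar where they stand.

Things in the scene. Friction and masses are not known exactly. Their poses are not given: they have to be found in the camera images.
- rack: Fixed cleaning rack: white base plate 230 (x) x 200 (y, -60 to +140 mm) x 20 mm; origin on the table under the middle barrel's middle. Three aluminium square tubes (barrels) lie on it along the rack's y, from y -45 (entry) to +45 mm (far end), both ends open, centre lines at x -80, 0, +80 mm, z 42 mm, tops at z 68 mm, slotted. Push towards the rack's +y.
- barrel0_in (a point): Centre of the entry end of the -x (nearest the robot) barrel (axes as the rack's). About it the bore is clear from -17 to +19 mm in x and -19 to +23 mm in z; a sprung rubber pad in the -x wall grips the piston: 5 to 12 N along +y moves it. Outside the barrel spans -28 to +22 mm in x. The table before the entry is free.
- barrel1_in (a point): Centre of the entry end of the middle barrel (axes as the rack's). About it the bore is clear from -17 to +19 mm in x and -19 to +23 mm in z; a sprung rubber pad in the -x wall grips the piston: 5 to 12 N along +y moves it. Outside the barrel spans -28 to +22 mm in x. The table before the entry is free.
- barrel2_in (a point): Centre of the entry end of the +x barrel (axes as the rack's). About it the bore is clear from -17 to +19 mm in x and -19 to +23 mm in z; a sprung rubber pad in the -x wall grips the piston: 5 to 12 N along +y moves it. Outside the barrel spans -28 to +22 mm in x. The table before the entry is free.
- barrel0_out (a point): Centre of the far end of the -x (nearest the robot) barrel, 90 mm beyond its entry. Beyond it the base runs on for 95 mm as a bare landing, its top 22 mm below this point and 3 mm below the bore floor; push the piston's rear end some 10 to 15 mm past here so that it drops flat.
- barrel1_out (a point): Centre of the far end of the middle barrel, 90 mm beyond its entry. Beyond it the base runs on for 95 mm as a bare landing, its top 22 mm below this point and 3 mm below the bore floor; push the piston's rear end some 10 to 15 mm past here so that it drops flat.
- barrel2_out (a point): Centre of the far end of the +x barrel, 90 mm beyond its entry. Beyond it the base runs on for 95 mm as a bare landing, its top 22 mm below this point and 3 mm below the bore floor; push the piston's rear end some 10 to 15 mm past here so that it drops flat.
- piston0: Loose wooden piston block with two dark rubber bands, 38 x 70 x 38 mm (long axis = its y), mass 0.08 to 0.17 kg; origin at its centre. It starts, if present, wholly inside the -x (nearest the robot) barrel; two or three of the three pistons are present. Told apart only by position.
- piston1: Loose wooden piston block with two dark rubber bands, 38 x 70 x 38 mm (long axis = its y), mass 0.08 to 0.17 kg; origin at its centre. It starts, if present, wholly inside the middle barrel; two or three of the three pistons are present. Told apart only by position.
- piston2: Loose wooden piston block with two dark rubber bands, 38 x 70 x 38 mm (long axis = its y), mass 0.08 to 0.17 kg; origin at its centre. It starts, if present, wholly inside the +x barrel; two or three of the three pistons are present. Told apart only by position.
- clamp_ring (a joint): Bayonet clamp ring on an ear of the rack's base, in rad: 0 is unlocked (wing bar along the rack's y), grows clockwise seen from above to its stop at 1.57, locked (bar along the rack's x). Starts 0 to 0.2. Friction 0.12 N m; it stays where it is left. It may be turned in several grasps.
- clamp_bar (a point): Top middle of the wing bar, on the ring's axis, at 160 mm along the rack's x and z = 64 mm; turns with the ring. The bar is 58 mm long (this point's y), 14 mm thick (its x) and 30 mm tall, on a round disc 62 mm across whose top is at z = 34 mm.
- dowel: Loose square wooden push dowel, 22 x 220 x 22 mm, both ends alike (long axis = its y); origin at its centre; 0.09 kg. It starts lying on the cutting board, long axis roughly along world y. To push a piston clear, its tip must go some 105 mm into a barrel, so hold it with about 130 mm free in front of the grip.
- board: Fixed cutting board 200 (x) x 270 (y) x 15 mm; origin at the centre of its underside, on the table; top at z = 15 mm.
- cabinet: Fixed small one-drawer cabinet 240 (x) x 290 (y) x 95 mm high; origin at the centre of its underside; drawer front on its -x side.
- cabinet_drawer0 (a joint): Drawer slide in m: 0 is shut, grows as the drawer comes out along the cabinet's -x (up to 0.166). Starts 0.125 to 0.15 open. Friction about 1 N with 4 N s/m of damping; it stays where it is left.
- drawer_floor (a point): Centre of the drawer's inner floor (moves with the drawer; its axes are the cabinet's). Inside, the drawer spans x -97 to +97 mm and y -124 to +124 mm about it, side walls 51 mm high, front panel top 61 mm above it. The cabinet's top covers the drawer behind x = -97 mm + joint value - 6 mm; there is 61 mm of height under it.
- cabinet_drawer0_handle (a point): Middle of the drawer's handle, a steel bar 12 cm long along y standing 35 mm out from the drawer front (moves with the drawer), at z about 57 mm; pushing it along the cabinet's +x shuts the drawer.
- flour: Bystander: flour packet 75 x 100 x 175 mm; origin at the centre of its underside.
- bowl: Bystander: glass bowl 150 mm across, 70 mm high, with two black handles standing in it up to z = 140 mm; origin at the centre of its underside.
- jar: Bystander: glass jar 80 mm across, 110 mm high; origin at the centre of its underside.
Mind the look-alikes: they are no part of the job. Leave any blue or turquoise look-alike of the piston2 alone.

How it is judged:
On the way, in this order (a step that is already met when the one before it is completed fails the run):
1. the clamp ring is turned to its stop (within 6 degrees) (value of joint clamp_ring above 1.47 rad), for 0.2 s.
2. every piston is out of its barrel, at the far end ((y of piston0 in the frame of rack above 0.076 m or z of piston0 in the frame of rack above 0.075 m) and (y of piston1 in the frame of rack above 0.076 m or z of piston1 in the frame of rack above 0.075 m) and (y of piston2 in the frame of rack above 0.076 m or z of piston2 in the frame of rack above 0.075 m)), for 0.1 s.
3. every piston is in the drawer (x of piston0 in the frame of drawer_floor between -0.1 and 0.1 m and y of piston0 in the frame of drawer_floor between -0.125 and 0.125 m and z of piston0 in the frame of drawer_floor between 0.01 and 0.032 m and x of piston1 in the frame of drawer_floor between -0.1 and 0.1 m and y of piston1 in the frame of drawer_floor between -0.125 and 0.125 m and z of piston1 in the frame of drawer_floor between 0.01 and 0.032 m and x of piston2 in the frame of drawer_floor between -0.1 and 0.1 m and y of piston2 in the frame of drawer_floor between -0.125 and 0.125 m and z of piston2 in the frame of drawer_floor between 0.01 and 0.032 m), for 0.2 s.
At the end, for the whole second after the job is handed in: The clamp ring is within 6 degrees of its locked stop, every piston present lies flat (long axis within 12 degrees of level) on the floor inside the drawer, the drawer is shut to within 8 mm, and the dowel lies flat on the cutting board with its middle over the board (all of step 3 and angle between piston0's own y axis and vertical between 1.35 and 1.79 rad and linear speed of each of piston0, piston1, piston2 below 0.05 m/s and angle between piston1's own y axis and vertical between 1.35 and 1.79 rad and angle between piston2's own y axis and vertical between 1.35 and 1.79 rad and value of joint cabinet_drawer0 below 0.008 m and value of joint clamp_ring above 1.47 rad and x of dowel in the frame of board between -0.1 and 0.1 m and y of dowel in the frame of board between -0.135 and 0.135 m and z of dowel in the frame of board between 0.018 and 0.034 m and angle between dowel's own y axis and vertical between 1.35 and 1.79 rad and linear speed of dowel below 0.03 m/s); the robot touches nothing.
It fails at once if a piston is moved back towards the entry end of a barrel (its middle more than 22 mm before the barrel's middle) ((y of piston0 in the frame of rack between -0.085 and -0.022 m and x of piston0 in the frame of rack between -0.11 and 0.11 m and z of piston0 in the frame of rack below 0.06 m) or (y of piston1 in the frame of rack between -0.085 and -0.022 m and x of piston1 in the frame of rack between -0.11 and 0.11 m and z of piston1 in the frame of rack below 0.06 m) or (y of piston2 in the frame of rack between -0.085 and -0.022 m and x of piston2 in the frame of rack between -0.11 and 0.11 m and z of piston2 in the frame of rack below 0.06 m)).
It fails at once if a bystander (flour, bowl, jar) is moved more than 40 mm (distance of any of flour, bowl, jar from where it was at the start of the episode above 0.04 m).
Of piston0, piston1, piston2 only 2 to 3 are there at a start; the rules pass over those that are not, and their reading is None.
At some moment in a run one of dowel may be knocked a few centimetres aside while the robot is not near it.
Once in a run the grip may slacken for a moment while it holds something.
It also fails if it takes over 210 s, if anything falls off the work surface, if the arm or the gripper's body presses on something with over 40 N, if the wrist force passes 120 N, or if a joint passes its speed limit or range.

## Working session

There is one attempt and no reset: what is moved stays moved. The work goes in short steps, Python scripts to look and compute and a tool call to move; the robot and the scene stay as the last step left them, time stands still between calls to the robot, and variables do not carry over. Pictures are saved under pics/ and viewed, about 12 in all and at most 16, crops included, and the job is handed in when it is done.

Besides the shell and the picture viewer there is one more tool, called after "Emit:" by a JSON object that holds its "fn" and its "kwargs". carry_out: Moves the arm, as the interface text tells. Its arguments: {"type":"object","properties":{"steps":{"type":"array","items":{"type":"array","items":{"type":"number"}}},"grip_force":{"type":"number"}},"required":["steps"]}

```bash
mkdir -p pics
cat > h.py <<'E'
import numpy as np, cv2
from workcell import env
def snap(n,name):
    c=env.read_camera(n); cv2.imwrite(f'pics/{name}.png',c['color'][:,:,::-1]); np.savez(f'pics/{name}.npz',**c); return c
def load(name): return np.load(f'pics/{name}.npz')
def ray(c,u,v):
    d=c['R'].T@np.linalg.solve(c['K'],[u,v,1.]); o=-c['R'].T@c['t']; return o,d
def atz(c,u,v,z):
    o,d=ray(c,u,v); return o+d*(z-o[2])/d[2]
def tri(c1,p1,c2,p2):
    o1,d1=ray(c1,*p1);o2,d2=ray(c2,*p2)
    s=np.linalg.lstsq(np.c_[d1,-d2],o2-o1,rcond=None)[0]
    a=o1+d1*s[0];b=o2+d2*s[1]; return (a+b)/2,np.linalg.norm(a-b)
def proj(c,X):
    p=c['K']@(c['R']@np.array(X)+c['t']); return p[:2]/p[2]
def crop(name,x0,y0,x1,y1,out):
    im=cv2.imread(f'pics/{name}.png')[y0:y1,x0:x1]; s=min(800/(x1-x0),600/(y1-y0))
    cv2.imwrite(f'pics/{out}.png',cv2.resize(im,None,fx=s,fy=s,interpolation=cv2.INTER_CUBIC)); print(out,s)
E
python3 - <<'E'
from h import *
np.set_printoptions(precision=4,suppress=True)
for n in('top','side'):
    c=snap(n,n+'0'); print(n,c['K'].tolist(),-c['R'].T@c['t'],c['R'].tolist())
print(env.get_state())
E
```

```text
top [[537.0191052936339, 0.0, 284.52104382043063], [0.0, 537.0191052936339, 205.82063416323308], [0.0, 0.0, 1.0]] [ 0.3851 -0.0082  1.2709] [[0.009718215928926752, -0.9998973528789588, -0.01052805702919736], [-0.9917963750656722, -0.008296401865999272, -0.12755830087716685], [0.1274578623928345, 0.011681327909493945, -0.9917751962478798]]
side [[518.2289989837711, 0.0, 287.96255438048684], [0.0, 518.2289989837711, 207.54135497279478], [0.0, 0.0, 1.0]] [0.4084 1.0343 0.6751] [[-0.9906440665207354, -0.13515361543317347, -0.018916492872687644], [-0.052623859474166416, 0.50620166142302, -0.860808112988381], [0.12591688878503862, -0.851758990682174, -0.5085779772176341]]
{'clock': 0.1, 'joint_pos': array([1.2004, 0.3139, 0.0451, 1.3036, 0.    , 1.4312]), 'qvel': array([-0.0008, -0.0012,  0.0027,  0.0007, -0.0014, -0.0002]), 'tau': array([  0.0036, -48.1724,  29.9244,   0.0127,  -0.0001,   0.    ]), 'tcp_pos': array([0.1314, 0.5593, 0.2495]), 'orientation': array([ 0.0004,  0.7838,  0.621 , -0.0007]), 'wrist_force': array([ 0.06  , -0.101 , -0.1176]), 'ft_torque': array([ 0.0177,  0.0144, -0.0012]), 'finger_gap': 0.08566079891790081}
```

View pics/top0.png

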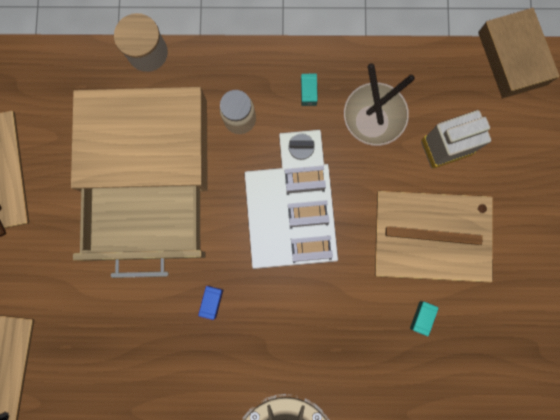

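View pics/side0.png

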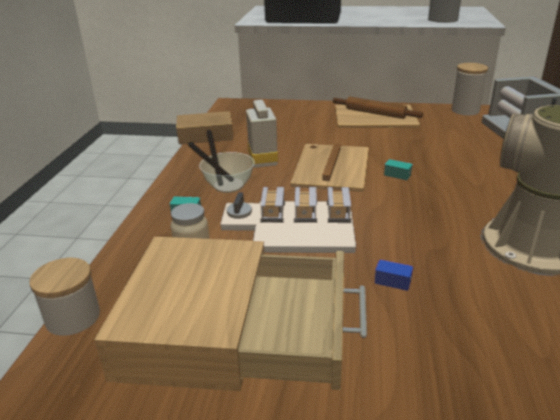

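The top view shows the rack at about (290,215) with three pistons, its landing to the left (+y). The clamp is at (301,147), the dowel at (434,237), the drawer at (140,220) and the handle at (140,274). The side view shows the same. I'll enlarge the parts that matter.

Run:
```python
from h import *
crop('top0',235,125,355,275,'ct'); crop('side0',210,170,370,260,'cs')
```

```text
ct 4.0
cs 5.0
```

View pics/ct.png

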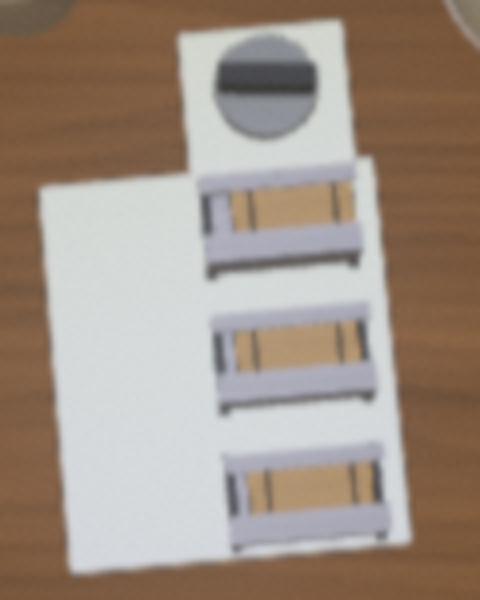

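View pics/cs.png

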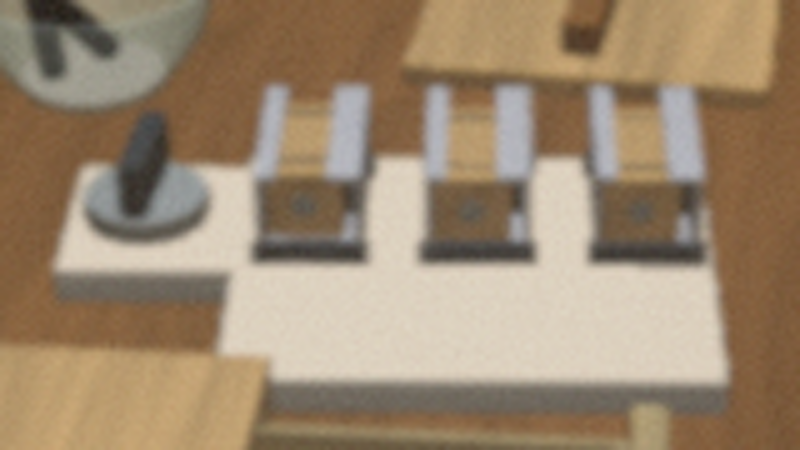

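```bash
cat > fit.py <<'E'
from h import *
from scipy.optimize import least_squares
np.set_printoptions(precision=4,suppress=True)
T,S=load('top0'),load('side0'); T=dict(T);S=dict(S)
t=lambda u,v:(235+u/4,125+v/4)
s=lambda u,v:(210+u/5,170+v/5)
P=[(T,t(72,573),(-115,140,20)),(T,t(42,187),(115,140,20)),(T,t(372,157),(115,-60,20)),(T,t(411,543),(-115,-60,20)),
(T,t(198,178),(102,45,68)),(T,t(354,163),(102,-45,68)),(T,t(211,316),(22,45,68)),(T,t(368,302),(22,-45,68)),(T,t(224,458),(-58,45,68)),(T,t(382,442),(-58,-45,68)),
(S,s(728,383),(-115,140,20)),(S,s(597,180),(-58,45,68)),(S,s(705,180),(-108,45,68)),(S,s(427,180),(22,45,68)),(S,s(536,180),(-28,45,68)),(S,s(255,178),(102,45,68)),(S,s(368,180),(52,45,68))]
def W(p,X):
    c,q=np.cos(p[2]),np.sin(p[2]); x,y,z=np.array(X)/1000
    return [p[0]+c*x-q*y,p[1]+q*x+c*y,p[3]+z]
f=lambda p:np.concatenate([proj(c,W(p,X))-uv for c,uv,X in P])
r=least_squares(f,[.4,0,0,0],loss='soft_l1'); print('rack',r.x); print(f(r.x).reshape(-1,2).round(1).tolist())
if __name__=='__main__':
    print('bar mid',W(r.x,(160,0,64)),'barpx T',atz(T,235+218/4,125+62/4,.064),atz(T,235+316/4,125+66/4,.064))
    for k in range(3):
        print([W(r.x,(-80+80*k,y,42)) for y in(-45,45)])
    # dowel ends (top), z=.037
    print('dowel',atz(T,387,232,.037),atz(T,482,239,.037))
E
python3 fit.py
python3 - <<'E'
from h import *
crop('top0',370,180,500,290,'cb'); crop('side0',285,140,375,190,'cb2');crop('top0',65,180,215,285,'cd')
a=cv2.imread('pics/cb.png')
b=cv2.imread('pics/cb2.png');d=cv2.imread('pics/cd.png')
f=lambda i,w:cv2.resize(i,(w,int(i.shape[0]*w/i.shape[1])))
a=cv2.resize(a,(400,338));b=cv2.resize(b,(400,222));print(a.shape,b.shape)
o=np.zeros((600,800,3),np.uint8);o[:338,:400]=a;o[338:560,:400]=b;o[:280,400:]=cv2.resize(d,(400,280))
crop('side0',230,240,380,390,'cd2');o[290:590,400:700]=cv2.resize(cv2.imread('pics/cd2.png'),(300,300))
cv2.imwrite('pics/mos.png',o)
E
```

```text
rack [ 0.527  -0.0482  0.0987 -0.0059]
[[-0.6, 0.4], [-0.9, -0.0], [0.3, -0.0], [0.3, 0.2], [0.1, 0.1], [0.3, 0.3], [0.0, 0.1], [0.2, 0.1], [-0.1, -0.3], [0.2, 0.1], [0.6, -0.1], [0.1, 0.0], [0.0, 0.1], [-0.3, -0.1], [-0.6, 0.0], [0.0, 0.3], [-1.3, -0.1]]
bar mid [np.float64(0.686221502269367), np.float64(-0.03241781012774042), np.float64(0.05814348512090413)] barpx T [ 0.6919 -0.0039  0.064 ] [ 0.69   -0.0603  0.064 ]
[[np.float64(0.4518219947723516), np.float64(-0.10084200822429551), np.float64(0.03614348512090414)], [np.float64(0.44295583672584965), np.float64(-0.011279788279195624), np.float64(0.03614348512090414)]]
[[np.float64(0.5314328569457737), np.float64(-0.09296097884962712), np.float64(0.03614348512090414)], [np.float64(0.5225666988992718), np.float64(-0.0033987589045272396), np.float64(0.03614348512090414)]]
[[np.float64(0.6110437191191959), np.float64(-0.08507994947495874), np.float64(0.03614348512090414)], [np.float64(0.6021775610726939), np.float64(0.004482270470141145), np.float64(0.03614348512090414)]]
dowel [ 0.485  -0.2297  0.037 ] [ 0.4709 -0.4466  0.037 ]
cb 5.454545454545454
cb2 8.88888888888889
cd 5.333333333333333
(338, 400, 3) (222, 400, 3)
cd2 4.0
```

View pics/mos.png

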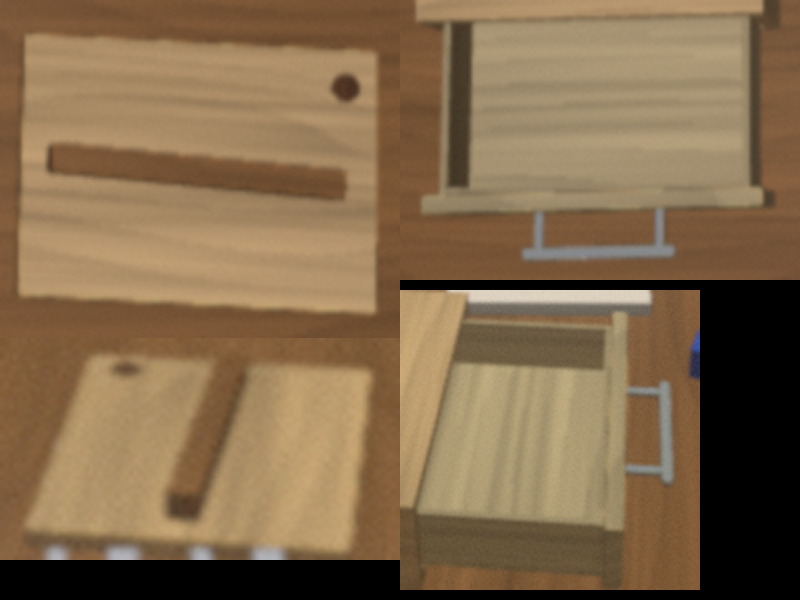

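The mosaic shows the dowel's top-face ends at top px (386,231) and (482,240). The handle ends are at (111.5,275) and (167.4,273.7). Next I refit the rack with z=0 and triangulate these.

```bash
cat > fit2.py <<'E'
from fit import *
g=lambda q:f([q[0],q[1],q[2],0])
r2=least_squares(g,[.53,-.05,.1],loss='soft_l1'); print('z0 fit',r2.x, g(r2.x).reshape(-1,2).round(1).tolist())
ft=lambda q:f([q[0],q[1],q[2],0])[:20]
r3=least_squares(ft,[.53,-.05,.1]); print('top only',r3.x,np.abs(r3.fun).max())
p=[*r3.x,0]; print('bar',W(p,(160,0,64)))
print('tri barrel1 corner',tri(T,t(211,316),S,s(427,180)),W(p,(22,45,68)))
print('tri base corner',tri(T,t(72,573),S,s(728,383)),W(p,(-115,140,20)))
print('dowel near end',tri(T,(386,231),S,(326.6,174.7)),'dow',atz(T,386,231.2,.037),atz(T,482.3,239.8,.037))
print('handle',tri(T,(111.5,275.2),S,(363.5,334)),tri(T,(167.4,273.7),S,(362.5,287.5)))
print('h z57',atz(T,111.5,275.2,.062),atz(T,167.4,273.7,.062))
m=lambda u,v:(65+(u-400)/2.667,180+v/2.667)
for n,q,z in [('front L',m(422,200),.095),('front R',m(763,192),.095),('floor L front',m(470,187),.0),('floor R front',m(750,185),.0)]: print(n,[atz(T,*q,zz) for zz in (.02,.08)])
b=lambda u,v:(370+u/3.077,180+v/3.077)
print('board',[atz(T,*b(*q),.015) for q in((25,35),(377,51),(376,313),(19,296))])
E
python3 fit2.py
```

```text
rack [ 0.527  -0.0482  0.0987 -0.0059]
[[-0.6, 0.4], [-0.9, -0.0], [0.3, -0.0], [0.3, 0.2], [0.1, 0.1], [0.3, 0.3], [0.0, 0.1], [0.2, 0.1], [-0.1, -0.3], [0.2, 0.1], [0.6, -0.1], [0.1, 0.0], [0.0, 0.1], [-0.3, -0.1], [-0.6, 0.0], [0.0, 0.3], [-1.3, -0.1]]
z0 fit [ 0.5264 -0.047   0.0955] [[-1.4, 0.4], [-1.5, -0.4], [0.1, -0.2], [-0.1, 0.5], [-0.3, -0.2], [0.1, 0.1], [-0.5, -0.0], [-0.1, 0.0], [-0.7, -0.3], [-0.1, 0.3], [0.8, -1.9], [0.3, -1.8], [0.3, -1.8], [-0.1, -2.0], [-0.4, -1.9], [0.0, -1.7], [-1.2, -2.0]]
top only [ 0.5265 -0.0481  0.0989] 1.1629575651020332
bar [np.float64(0.6857309492815147), np.float64(-0.0322695982844618), np.float64(0.064)]
tri barrel1 corner (array([ 0.5443, -0.0012,  0.0621]), np.float64(0.0008646992079894181)) [np.float64(0.5439615594235914), np.float64(-0.001117710712242856), np.float64(0.068)]
tri base corner (array([0.3998, 0.0786, 0.0129]), np.float64(0.0003378138305844884)) [np.float64(0.39824954807481083), np.float64(0.07988852206458019), np.float64(0.02)]
dowel near end (array([ 0.4872, -0.2284,  0.0318]), np.float64(0.001096668855188907)) dow [ 0.4869 -0.2274  0.037 ] [ 0.4691 -0.4472  0.037 ]
handle (array([0.3811, 0.3937, 0.0572]), np.float64(0.0010472083823938293)) (array([0.3848, 0.2688, 0.0534]), np.float64(0.0005255438047395785))
h z57 [0.3806 0.3922 0.062 ] [0.3851 0.2668 0.062 ]
front L [array([0.4262, 0.4979, 0.02  ]), array([0.4243, 0.4737, 0.08  ])]
front R [array([0.436 , 0.1996, 0.02  ]), array([0.4335, 0.1896, 0.08  ])]
floor L front [array([0.4379, 0.4564, 0.02  ]), array([0.4354, 0.4342, 0.08  ])]
floor R front [array([0.442 , 0.2112, 0.02  ]), array([0.4392, 0.2006, 0.08  ])]
board [array([ 0.5828, -0.2141,  0.015 ]), array([ 0.5726, -0.4827,  0.015 ]), array([ 0.374 , -0.4742,  0.015 ]), array([ 0.3841, -0.2071,  0.015 ])]
```

```bash
cat > plan.py <<'E'
# plan.py g x y z th : rows to go from the measured pose to a down-pointing pose (rounded)
import sys,json
from h import *
from scipy.spatial.transform import Rotation as R
np.set_printoptions(precision=4,suppress=True)
def pose():
    s=env.get_state(); q=s['orientation']; M=R.from_quat(q[[1,2,3,0]]).as_matrix()
    return s['tcp_pos'],np.arctan2(M[1,0],M[0,0]),M
def rack(x,y): 
    c,q=np.cos(.0989),np.sin(.0989); return .5265+c*x-q*y,-.0481+q*x+c*y
if __name__=='__main__':
    a=[float(v) for v in sys.argv[1:]]; p,th,M=pose(); tgt=np.array(a[1:4]); d=M.T@(tgt-p)
    dth=-((a[4]-th+np.pi)%(2*np.pi)-np.pi)
    s=env.get_state(); print('now',p,round(th,4),'j',s['joint_pos'],'F',s['wrist_force'],'gap',round(s['finger_gap'],4),'t',s['clock'])
    print('shift(tool, before turn)',d.round(4),'then turn z',round(dth,4),'dist',np.linalg.norm(d).round(4))
    n=max(1,int(np.ceil(np.linalg.norm(d)/.055))); print('shift rows',n,(d/n).round(4).tolist()); m=int(np.ceil(abs(dth)/.15)); print('turn rows',m,round(dth/max(m,1),4))
E
python3 plan.py 0 .686 -.032 .25 3.107
```

```text
now [0.1314 0.5593 0.2495] 1.34 j [1.2004 0.3139 0.0451 1.3036 0.     1.4312] F [ 0.06   -0.101  -0.1176] gap 0.0857 t 0.1
shift(tool, before turn) [-0.4488  0.6752  0.0001] then turn z -1.767 dist 0.8107
shift rows 15 [-0.0299, 0.045, 0.0]
turn rows 12 -0.1473
```

Emit:
{"fn": "carry_out", "kwargs": {"steps": [[0.1, -0.03, 0.045, 0, 0, 0, 0], [0.1, -0.03, 0.045, 0, 0, 0, 0], [0.1, -0.03, 0.045, 0, 0, 0, 0], [0.1, -0.03, 0.045, 0, 0, 0, 0], [0.1, -0.03, 0.045, 0, 0, 0, 0], [0.1, -0.03, 0.045, 0, 0, 0, 0], [0.1, -0.03, 0.045, 0, 0, 0, 0], [0.1, -0.03, 0.045, 0, 0, 0, 0], [0.1, -0.03, 0.045, 0, 0, 0, 0], [0.1, -0.03, 0.045, 0, 0, 0, 0], [0.1, -0.03, 0.045, 0, 0, 0, 0], [0.1, -0.03, 0.045, 0, 0, 0, 0], [0.1, -0.03, 0.045, 0, 0, 0, 0], [0.1, -0.03, 0.045, 0, 0, 0, 0], [0.1, -0.03, 0.045, 0, 0, 0, 0], [0.1, 0, 0, 0, 0, 0, -0.147], [0.1, 0, 0, 0, 0, 0, -0.147], [0.1, 0, 0, 0, 0, 0, -0.147], [0.1, 0, 0, 0, 0, 0, -0.147], [0.1, 0, 0, 0, 0, 0, -0.147]]}}

```text
clock: 2.6
tcp_pos: [0.6854, -0.0327, 0.2495]
orientation: [-0.001, 0.506, 0.862, -0.0]
wrist_force: [-0.3, 0.1, -0.0]
finger_gap: 0.0472
```

Emit:
{"fn": "carry_out", "kwargs": {"steps": [[0.1, 0, 0, 0, 0, 0, -0.147], [0.1, 0, 0, 0, 0, 0, -0.147], [0.1, 0, 0, 0, 0, 0, -0.147], [0.1, 0, 0, 0, 0, 0, -0.147], [0.1, 0, 0, 0, 0, 0, -0.147], [0.1, 0, 0, 0, 0, 0, -0.147], [0.1, 0, 0, 0, 0, 0, -0.147], [0.1, 0, 0, 0, 0, 0, 0]]}}

```text
clock: 3.6
tcp_pos: [0.6855, -0.0327, 0.2497]
orientation: [-0.001, 0.02, 1.0, 0.0]
wrist_force: [0.9, -0.4, 1.0]
finger_gap: 0.0468
```

```bash
python3 plan.py 0 .686 -.032 .11 3.107
```

```text
now [ 0.6855 -0.0327  0.2497] 3.1024 j [-0.1645  0.5451  0.3975  1.4244  0.0001 -1.6961] F [ 0.8943 -0.3675  0.9698] gap 0.0468 t 3.6
shift(tool, before turn) [-0.0006  0.0007  0.1397] then turn z -0.0046 dist 0.1397
shift rows 3 [-0.0002, 0.0002, 0.0466]
turn rows 1 -0.0046
```

Emit:
{"fn": "carry_out", "kwargs": {"steps": [[0.1, 0, 0.001, 0.05, 0, 0, 0], [0.1, 0, 0, 0.05, 0, 0, 0], [0.1, 0, 0, 0.04, 0, 0, 0], [0.1, 0, 0, 0, 0, 0, 0], [0.1, 0, 0, 0, 0, 0, 0]]}}

```text
clock: 4.22
tcp_pos: [0.6866, -0.0318, 0.1118]
orientation: [0.001, 0.019, 1.0, -0.0]
wrist_force: [0.4, -0.8, 1.1]
finger_gap: 0.0473
```

Run:
```python
from h import *
c=snap('side','s1'); t=snap('top','t1'); p=env.get_state()['tcp_pos']; print(p,proj(c,p-[0,0,.019]),proj(t,p),proj(c,[.686,-.032,.064]))
crop('s1',180,120,300,240,'s1c')
crop('t1',240,90,360,210,'t1c')
a=cv2.resize(cv2.imread('pics/s1c.png'),(400,400));b=cv2.resize(cv2.imread('pics/t1c.png'),(400,400)); cv2.imwrite('pics/m1.png',np.hstack([a,b]))
```

```text
[ 0.68745386 -0.03191355  0.11304709] [237.2033559  184.85182676] [302.11128472 137.05778856] [238.65242729 195.82897042]
s1c 5.0
t1c 5.0
```

View pics/m1.png

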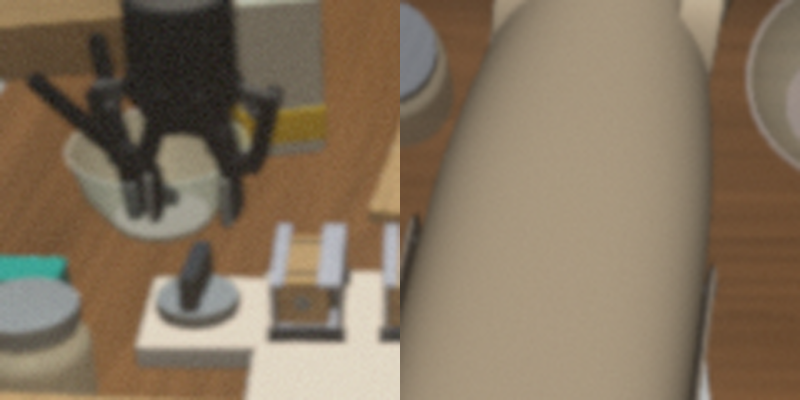

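The side crop shows the open fingertips straddling the bar: tips at about px (222,185) and (249,186), bar top at (239,198). The side camera reads about 2 px low throughout, so I trust z=0. Descend and grip.

Emit:
{"fn": "carry_out", "kwargs": {"steps": [[0.1, 0, 0, 0.03, 0, 0, 0], [0.1, 0, 0, 0.022, 0, 0, 0], [0.1, 0, 0, 0, 0, 0, 0], [0.1, 0, 0, 0, 0, 0, 0], [-1, 0, 0, 0, 0, 0, 0], [-1, 0, 0, 0, 0, 0, 0], [-1, 0, 0, 0, 0, 0, 0], [-1, 0, 0, 0, 0, 0, 0], [-1, 0, 0, 0, 0, 0, 0]], "grip_force": 60}}

```text
clock: 5.45
tcp_pos: [0.6876, -0.0319, 0.06]
orientation: [0.002, 0.019, 1.0, -0.0]
wrist_force: [3.3, 0.7, 5.9]
finger_gap: 0.0129
```

Emit:
{"fn": "carry_out", "kwargs": {"steps": [[-1, 0, 0, 0, 0, 0, 0.12], [-1, 0, 0, 0, 0, 0, 0.12], [-1, 0, 0, 0, 0, 0, 0.12], [-1, 0, 0, 0, 0, 0, 0.12], [-1, 0, 0, 0, 0, 0, 0.12], [-1, 0, 0, 0, 0, 0, 0.12], [-1, 0, 0, 0, 0, 0, 0.12], [-1, 0, 0, 0, 0, 0, 0.12], [-1, 0, 0, 0, 0, 0, 0.12], [-1, 0, 0, 0, 0, 0, 0.12], [-1, 0, 0, 0, 0, 0, 0.12], [-1, 0, 0, 0, 0, 0, 0.08], [-1, 0, 0, 0, 0, 0, 0]]}}

```text
clock: 7.08
tcp_pos: [0.6873, -0.0315, 0.06]
orientation: [0.001, 0.659, 0.752, 0.001]
wrist_force: [2.2, 0.4, 6.6]
finger_gap: 0.0132
```

```bash
python3 plan.py 0 .686 -.032 .15 1.67; python3 -c "
from h import *
print(env.get_state()['ft_torque'])"
```

```text
now [ 0.6873 -0.0315  0.06  ] 1.7035 j [-0.1627  0.6298  0.0693  1.0068  0.0007 -0.2954] F [2.1666 0.3963 6.6319] gap 0.0132 t 7.075
shift(tool, before turn) [-0.0003 -0.001  -0.09  ] then turn z 0.0335 dist 0.09
shift rows 2 [-0.0002, -0.0005, -0.045]
turn rows 1 0.0335
[ 0.23638101 -0.3742472  -0.14086827]
```

Emit:
{"fn": "carry_out", "kwargs": {"steps": [[-1, 0, 0, 0, 0, 0, 0.03], [-1, 0, 0, 0, 0, 0, 0.03], [-1, 0, 0, 0, 0, 0, 0.02], [-1, 0, 0, 0, 0, 0, 0]]}}

```text
clock: 7.58
tcp_pos: [0.6873, -0.0315, 0.06]
orientation: [0.001, 0.687, 0.727, 0.001]
wrist_force: [2.4, -0.4, 6.7]
finger_gap: 0.0131
```

```bash
python3 plan.py 0 .686 -.032 .15 1.67; python3 -c "
from h import *
print(env.get_state()['ft_torque'])"
```

```text
now [ 0.6873 -0.0315  0.06  ] 1.6268 j [-0.1625  0.6297  0.0693  1.0068  0.0002 -0.2185] F [ 2.4232 -0.4465  6.6804] gap 0.0131 t 7.575
shift(tool, before turn) [-0.0005 -0.001  -0.09  ] then turn z -0.0432 dist 0.09
shift rows 2 [-0.0002, -0.0005, -0.045]
turn rows 1 -0.0432
[ 0.03278704 -0.37448031  1.11931928]
```

The reaction torque jumped to 1.1 N m, so the ring is at its stop. Release, rise and move towards the dowel.

Emit:
{"fn": "carry_out", "kwargs": {"steps": [[0, 0, 0, 0, 0, 0, 0], [0, 0, 0, 0, 0, 0, 0], [0, 0, 0, 0, 0, 0, 0], [0, 0, 0, -0.05, 0, 0, 0], [0, 0, 0, -0.05, 0, 0, 0], [0, 0, 0, -0.05, 0, 0, 0], [0, 0, 0, -0.05, 0, 0, 0], [0, 0, 0, 0, 0, 0, 0], [0, 0, 0, 0, 0, 0, 0]]}}

```text
clock: 8.7
tcp_pos: [0.6855, -0.0317, 0.2576]
orientation: [-0.0, 0.688, 0.726, -0.0]
wrist_force: [-0.3, 0.4, 0.4]
finger_gap: 0.0425
```

```bash
python3 plan.py 0 .4764 -.357 .25 -0.081
python3 - <<'E'
from h import *
c=snap('top','t2'); s=snap('side','s2')
crop('t2',370,180,500,290,'a');crop('s2',210,170,370,260,'b')
a=cv2.resize(cv2.imread('pics/a.png'),(400,338));b=cv2.resize(cv2.imread('pics/b.png'),(400,225));o=np.zeros((338,800,3),np.uint8);o[:,:400]=a;o[:225,400:]=b
cv2.imwrite('pics/m2.png',o)
E
```

```text
now [ 0.6855 -0.0317  0.2576] 1.6238 j [-0.1631  0.5447  0.416   1.4429  0.0001 -0.2162] F [-0.3287  0.3734  0.3807] gap 0.0425 t 8.7
shift(tool, before turn) [-0.3137 -0.226   0.0077] then turn z 1.7048 dist 0.3868
shift rows 8 [-0.0392, -0.0283, 0.001]
turn rows 12 0.1421
a 5.454545454545454
b 5.0
```

View pics/m2.png

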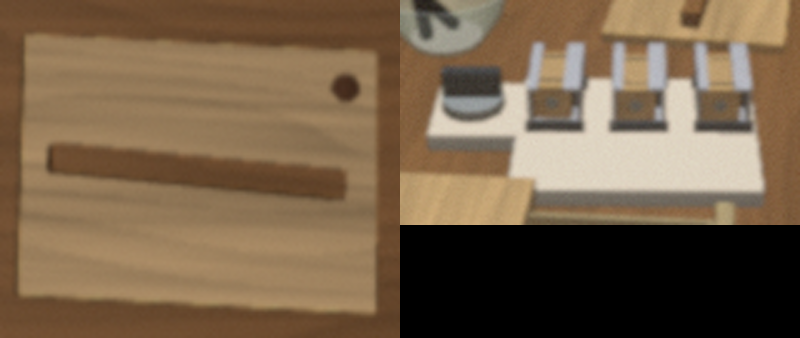

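The bar now lies along the rack's x (locked), and the dowel has not moved.

Emit:
{"fn": "carry_out", "kwargs": {"steps": [[0, -0.0392, -0.0283, 0.001, 0, 0, 0], [0, -0.0392, -0.0283, 0.001, 0, 0, 0], [0, -0.0392, -0.0283, 0.001, 0, 0, 0], [0, -0.0392, -0.0283, 0.001, 0, 0, 0], [0, -0.0392, -0.0283, 0.001, 0, 0, 0], [0, -0.0392, -0.0283, 0.001, 0, 0, 0], [0, -0.0392, -0.0283, 0.001, 0, 0, 0], [0, -0.0392, -0.0283, 0.001, 0, 0, 0], [0, 0, 0, 0, 0, 0, 0.142], [0, 0, 0, 0, 0, 0, 0.142], [0, 0, 0, 0, 0, 0, 0.142], [0, 0, 0, 0, 0, 0, 0.142], [0, 0, 0, 0, 0, 0, 0.142], [0, 0, 0, 0, 0, 0, 0.142], [0, 0, 0, 0, 0, 0, 0.142], [0, 0, 0, 0, 0, 0, 0.142], [0, 0, 0, 0, 0, 0, 0.142], [0, 0, 0, 0, 0, 0, 0.142], [0, 0, 0, 0, 0, 0, 0.142], [0, 0, 0, 0, 0, 0, 0.142]]}}

```text
clock: 11.3
tcp_pos: [0.4756, -0.3562, 0.2483]
orientation: [-0.001, 0.999, -0.042, -0.001]
wrist_force: [-0.4, -0.9, -0.1]
finger_gap: 0.0423
```

```bash
python3 plan.py 0 .4764 -.357 .036 -0.081
```

```text
now [ 0.4756 -0.3562  0.2483] -0.0847 j [-0.7779  0.3547  0.0997  1.3195  0.0001  0.8777] F [-0.3687 -0.8582 -0.1078] gap 0.0423 t 11.3
shift(tool, before turn) [0.0014 0.0012 0.2122] then turn z -0.0037 dist 0.2123
shift rows 4 [0.0004, 0.0003, 0.0531]
turn rows 1 -0.0037
```

Emit:
{"fn": "carry_out", "kwargs": {"steps": [[0, 0.001, 0.001, 0.05, 0, 0, 0], [0, 0, 0, 0.05, 0, 0, 0], [0, 0, 0, 0.05, 0, 0, 0], [0, 0, 0, 0.04, 0, 0, 0], [0, 0, 0, 0.02, 0, 0, 0], [0, 0, 0, 0, 0, 0, 0], [0, 0, 0, 0, 0, 0, 0], [-1, 0, 0, 0, 0, 0, 0], [-1, 0, 0, 0, 0, 0, 0], [-1, 0, 0, 0, 0, 0, 0], [-1, 0, 0, 0, 0, 0, 0], [-1, 0, 0, 0, 0, 0, 0]], "grip_force": 80}}

```text
clock: 12.8
tcp_pos: [0.4781, -0.3587, 0.0418]
orientation: [0.001, 0.999, -0.04, 0.001]
wrist_force: [0.2, 0.5, 6.2]
finger_gap: 0.0197
```

```bash
python3 plan.py 0 .4764 -.357 .036 -0.081
```

```text
now [ 0.4781 -0.3587  0.0418] -0.08 j [-0.778   0.493  -0.2218  0.8533  0.0002  0.8728] F [0.1595 0.4522 6.216 ] gap 0.0197 t 12.8
shift(tool, before turn) [-0.0018 -0.0015  0.0058] then turn z 0.001 dist 0.0063
shift rows 1 [-0.0018, -0.0015, 0.0058]
turn rows 1 0.001
```

Emit:
{"fn": "carry_out", "kwargs": {"steps": [[-1, 0, 0, -0.03, 0, 0, 0], [-1, 0, 0, -0.05, 0, 0, 0], [-1, 0, 0, -0.03, 0, 0, -0.09], [-1, 0, 0, 0, 0, 0, -0.09], [-1, 0, 0, 0, 0, 0, 0], [-1, 0, 0, 0, 0, 0, 0]]}}

```text
clock: 13.55
tcp_pos: [0.4769, -0.3576, 0.1497]
orientation: [-0.0, 0.999, 0.049, -0.0]
wrist_force: [0.1, 0.5, -1.2]
finger_gap: 0.0197
```

```bash
python3 - <<'E'
from plan import *
for k in range(3): print('start tcp barrel',k,rack(-.08+.08*k,-.195),'end',rack(-.08+.08*k,-.073))
c=snap('top','t3'); s=snap('side','s3')
print(proj(c,[.4764,-.357,.1]))
E
python3 plan.py 0 $(python3 -c "
from plan import rack
print(*rack(-.08,-.195))") .15 0.0989
python3 - <<'E'
from h import *
crop('t3',350,150,510,290,'a');crop('s3',270,80,390,200,'b')
a=cv2.resize(cv2.imread('pics/a.png'),(400,350));b=cv2.resize(cv2.imread('pics/b.png'),(400,400));o=np.zeros((400,800,3),np.uint8);o[:350,:400]=a;o[:400,400:]=b
cv2.imwrite('pics/m3.png',o)
E
```

```text
start tcp barrel 0 (np.float64(0.46614500571493606), np.float64(-0.25004621725808557)) end (np.float64(0.4540988657847786), np.float64(-0.1286423848936043))
start tcp barrel 1 (np.float64(0.5457540761178745), np.float64(-0.24214710910716267)) end (np.float64(0.5337079361877172), np.float64(-0.1207432767426814))
start tcp barrel 2 (np.float64(0.625363146520813), np.float64(-0.23424800095623974)) end (np.float64(0.6133170065906557), np.float64(-0.11284416859175847))
[450.8401 234.1869]
now [ 0.4769 -0.3576  0.1495] 0.099 j [-0.7781  0.4007 -0.0782  1.0933  0.0001  0.6937] F [-0.3235 -0.6973 -0.6894] gap 0.02 t 13.65
shift(tool, before turn) [-0.0001 -0.1081 -0.0003] then turn z 0.0001 dist 0.1081
shift rows 2 [-0.0, -0.0541, -0.0002]
turn rows 1 0.0001
a 4.285714285714286
b 5.0
```

View pics/m3.png

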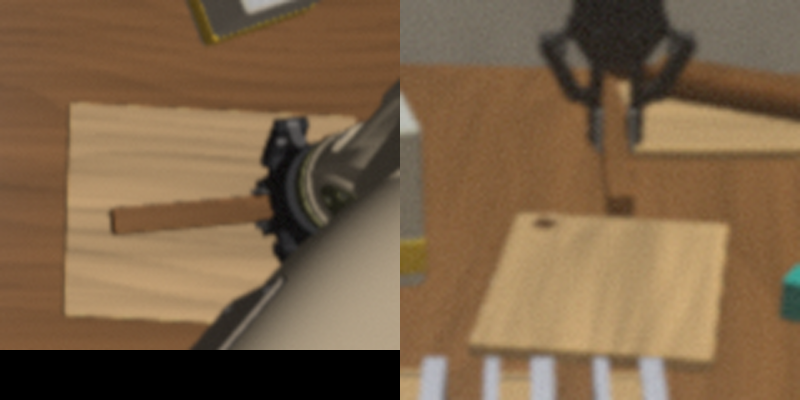

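Run:
```python
from h import *
T=dict(load('t3'));S=dict(load('s3'))
print('pred top-face tip',[proj(c,[.464,-.228,.145]) for c in(T,S)],'center',[proj(c,[.464,-.228,.134]) for c in(T,S)])
print(tri(T,(394.8,238.4),S,(336,139.5)))
im=cv2.imread('pics/t3.png')[205:265,370:450]; im2=cv2.imread('pics/s3.png')[105:155,310:365]
o=np.zeros((600,800,3),np.uint8);o[:300,:400]=cv2.resize(im,(400,300),interpolation=2);o[:500,400:]=0;o[:364,400:]=cv2.resize(im2,(400,364),interpolation=2);cv2.imwrite('pics/m4.png',o[:364])
```

```text
pred top-face tip [array([395.5524447 , 237.93655603]), array([336.09973416, 136.38819669])] center [array([394.54008032, 238.29172593]), array([335.98078134, 140.29657579])]
(array([ 0.46382196, -0.22812017,  0.13618586]), np.float64(0.00039352073804221725))
```

View pics/m4.png

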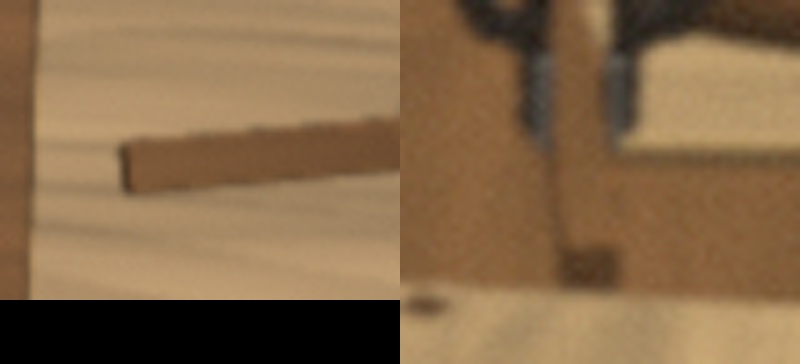

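Tip at px (336,142) in side and (395,238) in top: the dowel is level and aligned, with its centre 16 mm below the TCP. On to barrel 0.

Emit:
{"fn": "carry_out", "kwargs": {"steps": [[-1, 0.001, -0.054, 0, 0, 0, 0], [-1, 0, -0.054, 0, 0, 0, 0], [-1, 0, 0, 0.04, 0, 0, 0], [-1, 0, 0, 0.03, 0, 0, 0], [-1, 0, 0, 0.02, 0, 0, 0], [-1, 0, 0, 0, 0, 0, 0], [-1, 0, 0, 0, 0, 0, 0]]}}

```text
clock: 14.52
tcp_pos: [0.4678, -0.2506, 0.0608]
orientation: [0.0, 0.999, 0.05, 0.0]
wrist_force: [-0.7, -0.1, 0.2]
finger_gap: 0.0199
```

```bash
cat > rk.py <<'E'
from plan import *
p,th,M=pose(); s=env.get_state(); d=p[:2]-[.5265,-.0481]; c,q=np.cos(.0989),np.sin(.0989)
print('rack frame tcp',(c*d[0]+q*d[1]).round(4),(-q*d[0]+c*d[1]).round(4),p[2].round(4),'th-rack',round(th-.0989,4),'F',s['wrist_force'],'gap',round(s['finger_gap'],4),'t',s['clock'])
E
python3 rk.py
python3 - <<'E'
from h import *
S=snap('side','s5'); T=snap('top','t5')
im=cv2.imread('pics/s5.png')[130:230,270:390]; im2=cv2.imread('pics/t5.png')[220:290,290:410]
o=np.zeros((500,800,3),np.uint8);o[:333,:400]=cv2.resize(im,(400,333),interpolation=2);o[:233,400:]=cv2.resize(im2,(400,233),interpolation=2);cv2.imwrite('pics/m5.png',o[:333])
E
```

```text
rack frame tcp -0.0784 -0.1957 0.0608 th-rack 0.0008 F [-0.7342 -0.0532  0.1644] gap 0.0199 t 14.525
```

View pics/m5.png

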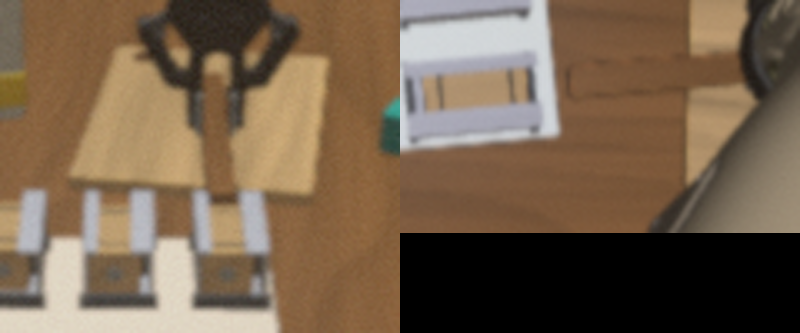

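Emit:
{"fn": "carry_out", "kwargs": {"steps": [[-1, 0, -0.015, 0, 0, 0, 0], [-1, 0, -0.015, 0, 0, 0, 0], [-1, 0, -0.015, 0, 0, 0, 0], [-1, 0, -0.01, 0, 0, 0, 0], [-1, 0, -0.01, 0, 0, 0, 0]]}}

```text
clock: 15.25
tcp_pos: [0.4616, -0.1864, 0.0612]
orientation: [0.002, 0.999, 0.05, 0.001]
wrist_force: [-0.6, -6.7, -0.1]
finger_gap: 0.0199
```

```bash
python3 rk.py
```

```text
rack frame tcp -0.0783 -0.1312 0.0612 th-rack 0.0013 F [-0.6395 -6.7025 -0.1259] gap 0.0199 t 15.25
```

Clean contact with the piston at 6.7 N along the axis. Keep pushing.

Emit:
{"fn": "carry_out", "kwargs": {"steps": [[-1, 0, -0.012, 0, 0, 0, 0], [-1, 0, -0.012, 0, 0, 0, 0], [-1, 0, -0.012, 0, 0, 0, 0], [-1, 0, -0.012, 0, 0, 0, 0], [-1, 0, -0.008, 0, 0, 0, 0], [-1, 0, -0.003, 0, 0, 0, 0], [-1, 0, 0, 0, 0, 0, 0]]}}

```text
clock: 16.12
tcp_pos: [0.4551, -0.1268, 0.0602]
orientation: [-0.0, 0.999, 0.05, -0.0]
wrist_force: [-0.2, -0.0, -0.6]
finger_gap: 0.0201
```

```bash
python3 rk.py
python3 - <<'E'
from h import *
S=snap('side','s6'); T=snap('top','t6')
im=cv2.imread('pics/s6.png')[160:260,270:390]; im2=cv2.imread('pics/t6.png')[190:290,240:360]
o=np.hstack([cv2.resize(im,(400,333),interpolation=2),cv2.resize(im2,(400,333),interpolation=2)]);cv2.imwrite('pics/m6.png',o)
E
```

```text
rack frame tcp -0.0788 -0.0712 0.0602 th-rack 0.0014 F [-0.2388 -0.0062 -0.5711] gap 0.0201 t 16.125
```

View pics/m6.png

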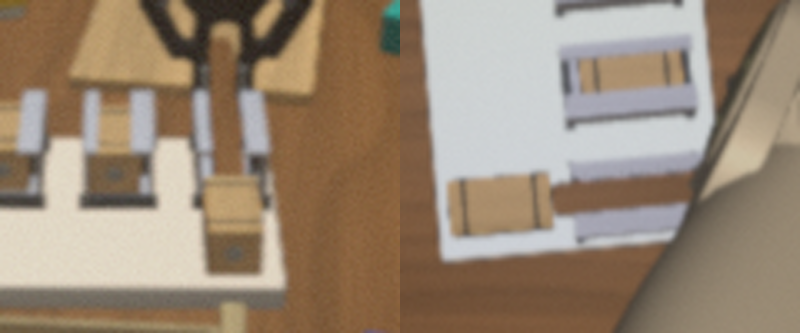

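Piston 0 lies flat on the landing (top crop, about (500,205)). Withdraw, shift 80 mm and push barrel 1.

Emit:
{"fn": "carry_out", "kwargs": {"steps": [[-1, 0, 0.04, 0, 0, 0, 0], [-1, 0, 0.045, 0, 0, 0, 0], [-1, 0, 0.04, 0, 0, 0, 0], [-1, 0, 0, 0, 0, 0, 0], [-1, 0.04, 0, 0, 0, 0, 0], [-1, 0.04, 0, 0, 0, 0, 0], [-1, 0, 0, 0, 0, 0, 0], [-1, 0, 0, 0, 0, 0, 0]]}}

```text
clock: 17.23
tcp_pos: [0.5461, -0.2423, 0.0597]
orientation: [-0.001, 0.999, 0.05, -0.001]
wrist_force: [-0.1, 0.7, -1.6]
finger_gap: 0.02
```

```bash
python3 rk.py; python3 -c "
from h import *
T=dict(load('t6'))
S=dict(load('side0'))
T0=dict(load('top0'))
print('flour corner',[atz(T0,429,165,z) for z in(0,.03)],[atz(T0,425,137,z) for z in (0.,.1)], 'bowl',atz(T0,376,113,.07),atz(T0,376,144,.07),'jar',atz(T0,237,107,.11))"
```

```text
rack frame tcp 0.0004 -0.1952 0.0597 th-rack 0.0018 F [-0.0758  0.6729 -1.5777] gap 0.02 t 17.225
flour corner [array([ 0.65026654, -0.33941875,  0.        ]), array([ 0.64400824, -0.3315998 ,  0.03      ])] [array([ 0.71918516, -0.3314587 ,  0.        ]), array([ 0.69290153, -0.30602184,  0.1       ])] bowl [ 0.75664635 -0.20250932  0.07      ] [ 0.68361168 -0.20163501  0.07      ] jar [0.75609284 0.11386621 0.11      ]
```

Emit:
{"fn": "carry_out", "kwargs": {"steps": [[-1, 0.001, -0.015, 0, 0, 0, 0], [-1, 0, -0.015, 0, 0, 0, 0], [-1, 0, -0.015, 0, 0, 0, 0], [-1, 0, -0.012, 0, 0, 0, 0], [-1, 0, -0.012, 0, 0, 0, 0], [-1, 0, -0.012, 0, 0, 0, 0], [-1, 0, -0.012, 0, 0, 0, 0], [-1, 0, -0.012, 0, 0, 0, 0], [-1, 0, -0.012, 0, 0, 0, 0], [-1, 0, -0.006, 0, 0, 0, 0], [-1, 0, 0, 0, 0, 0, 0], [-1, 0, 0, 0, 0, 0, 0]]}}

```text
clock: 18.73
tcp_pos: [0.536, -0.121, 0.0603]
orientation: [-0.0, 0.999, 0.05, 0.0]
wrist_force: [-0.2, -0.5, -1.9]
finger_gap: 0.0199
```

```bash
python3 rk.py
```

```text
rack frame tcp 0.0023 -0.0735 0.0603 th-rack 0.001 F [-0.1659 -0.4904 -1.8906] gap 0.0199 t 18.725
```

Emit:
{"fn": "carry_out", "kwargs": {"steps": [[-1, 0, -0.003, 0, 0, 0, 0], [-1, 0, 0.04, 0, 0, 0, 0], [-1, 0, 0.04, 0, 0, 0, 0], [-1, -0.001, 0.034, 0, 0, 0, 0], [-1, 0, 0, 0, 0, 0, 0], [-1, 0, 0, 0, 0, 0, 0], [-1, 0.04, 0, 0, 0, 0, 0], [-1, 0.04, 0, 0, 0, 0, 0], [-1, 0, 0, 0, 0, 0, 0], [-1, 0, 0, 0, 0, 0, 0]]}}

```text
clock: 19.98
tcp_pos: [0.6247, -0.222, 0.0597]
orientation: [-0.001, 0.999, 0.051, -0.001]
wrist_force: [-1.5, 0.3, -0.3]
finger_gap: 0.02
```

```bash
python3 rk.py
python3 - <<'E'
from h import *
S=snap('side','s7'); T=snap('top','t7')
im=cv2.imread('pics/s7.png')[150:250,230:370]; im2=cv2.imread('pics/t7.png')[150:270,240:408]
o=np.hstack([cv2.resize(im,(400,286),interpolation=2),cv2.resize(im2,(400,286),interpolation=2)]);cv2.imwrite('pics/m7.png',o)
E
```

```text
rack frame tcp 0.0805 -0.1828 0.0597 th-rack 0.0025 F [-1.5108  0.3049 -0.3019] gap 0.02 t 19.975
```

View pics/m7.png

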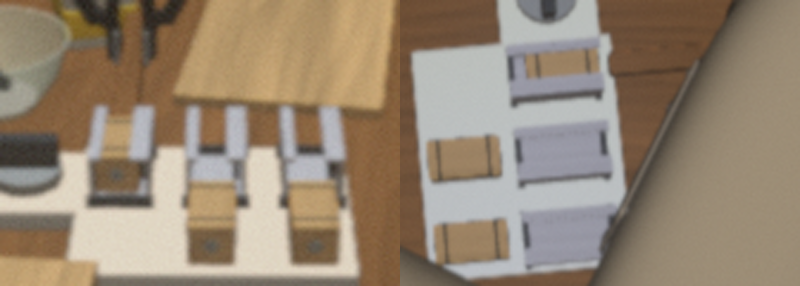

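The first two pistons are out and flat; piston 2 is next. The dowel tip sits at its entry (low contrast, top crop about (610,60)).

Emit:
{"fn": "carry_out", "kwargs": {"steps": [[-1, 0, -0.015, 0, 0, 0, 0], [-1, 0, -0.015, 0, 0, 0, 0], [-1, 0, -0.012, 0, 0, 0, 0], [-1, 0, -0.012, 0, 0, 0, 0], [-1, 0, -0.012, 0, 0, 0, 0], [-1, 0, -0.012, 0, 0, 0, 0], [-1, 0, -0.012, 0, 0, 0, 0], [-1, 0, -0.012, 0, 0, 0, 0], [-1, 0, -0.01, 0, 0, 0, 0], [-1, 0, 0, 0, 0, 0, 0], [-1, 0, 0, 0, 0, 0, 0]]}}

```text
clock: 21.45
tcp_pos: [0.6145, -0.1119, 0.0602]
orientation: [-0.0, 0.999, 0.05, 0.0]
wrist_force: [0.4, 0.2, -0.2]
finger_gap: 0.0201
```

```bash
python3 rk.py
```

```text
rack frame tcp 0.0812 -0.0722 0.0602 th-rack 0.0013 F [ 0.4388  0.1898 -0.2184] gap 0.0201 t 21.45
```

Emit:
{"fn": "carry_out", "kwargs": {"steps": [[-1, 0, 0.04, 0, 0, 0, 0], [-1, 0, 0.04, 0, 0, 0, 0], [-1, 0, 0.032, 0, 0, 0, 0], [-1, 0, 0, 0, 0, 0, 0], [-1, -0.03, 0, -0.05, 0, 0, 0], [-1, -0.05, 0, -0.03, 0, 0, 0], [-1, -0.05, 0, 0, 0, 0, 0], [-1, -0.031, 0.03, 0, 0, 0, 0], [-1, 0, 0.05, 0, 0, 0, 0], [-1, 0, 0.04, 0, 0, 0, 0.06], [-1, 0, 0, 0, 0, 0, 0.06], [-1, 0, 0, 0.04, 0, 0, 0], [-1, 0, 0, 0.03, 0, 0, 0], [-1, 0, 0, 0.01, 0, 0, 0], [-1, 0, 0, 0, 0, 0, 0], [-1, 0, 0, 0, 0, 0, 0]]}}

```text
clock: 23.45
tcp_pos: [0.4782, -0.3595, 0.0617]
orientation: [0.001, 1.0, -0.01, 0.001]
wrist_force: [-0.4, 0.1, -0.9]
finger_gap: 0.0201
```

```bash
python3 plan.py 0 .4769 -.3576 .042 -.03
python3 - <<'E'
from h import *
S=snap('side','s8'); T=snap('top','t8')
im=cv2.imread('pics/s8.png')[120:240,230:390]; im2=cv2.imread('pics/t8.png')[130:290,240:480]
o=np.hstack([cv2.resize(im,(400,300),interpolation=2),cv2.resize(im2,(400,267),interpolation=2)[:267] if 0 else cv2.resize(im2,(400,300),interpolation=2)]);cv2.imwrite('pics/m8.png',o)
E
```

```text
now [ 0.4782 -0.3595  0.0617] -0.0197 j [-0.7788  0.474  -0.1971  0.8974  0.0002  0.8118] F [-0.4102  0.1359 -0.8738] gap 0.0201 t 23.45
shift(tool, before turn) [-0.0014 -0.0019  0.0197] then turn z 0.0103 dist 0.0198
shift rows 1 [-0.0014, -0.0019, 0.0197]
turn rows 1 0.0103
```

View pics/m8.png

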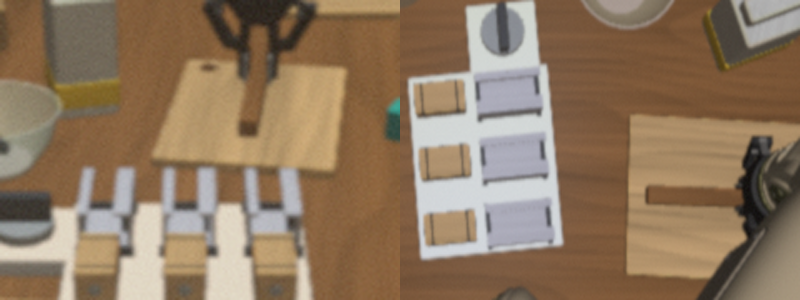

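All three pistons lie on the landing. Lower the dowel, release and rise.

Emit:
{"fn": "carry_out", "kwargs": {"steps": [[-1, 0, 0, 0.012, 0, 0, 0], [-1, 0, 0, 0.007, 0, 0, 0], [-1, 0, 0, 0, 0, 0, 0], [-1, 0, 0, 0, 0, 0, 0], [-0.2, 0, 0, 0, 0, 0, 0], [0, 0, 0, 0, 0, 0, 0], [0, 0, 0, 0, 0, 0, 0], [0, 0, 0, -0.03, 0, 0, 0], [0, 0, 0, -0.05, 0, 0, 0], [0, 0, 0, -0.05, 0, 0, 0], [0, 0, 0, -0.05, 0, 0, 0], [0.3, 0, 0, 0, 0, 0, 0]]}}

```text
clock: 25.05
tcp_pos: [0.4793, -0.3608, 0.2262]
orientation: [0.003, 1.0, -0.01, 0.003]
wrist_force: [0.4, -0.0, -0.0]
finger_gap: 0.0553
```

```bash
python3 - <<'E'
from plan import *
T=dict(load('t8')); c,q=np.cos(.0989),np.sin(.0989)
for n,uv in (('p2',(264,182.3)),('p1',(267,216.4)),('p0',(270,251.1))):
    X=atz(T,*uv,.058); d=X[:2]-[.5265,-.0481]; print(n,X,'rack',c*d[0]+q*d[1],-q*d[0]+c*d[1])
S=dict(load('side0'));T=dict(load('top0'))
h=(np.array([.3811,.3937])+[.3848,.2688])/2; th=.0296
u=np.array([np.cos(th),np.sin(th)]); v=np.array([-u[1],u[0]])
print('handle mid',h)
for dx in (.035,.05,.1): print(dx,h+u*dx)
# inner edges: floor corner lines, cabinet top front edge px
m=lambda a,b:(65+(a-400)/2.667,180+b/2.667)
for n,p,z in(('cab top front L',(417,20),.095),('cab top front R',(763,10),.095),('front panel outer top L',(424,212),.085),('front panel outer R',(763,205),.085),('inner front top L',(470,190),.085)):
    print(n,atz(T,*m(*p),z))
E
python3 plan.py 0 .443 .042 .2 .0989
```

```text
p2 [0.595  0.0537 0.058 ] rack 0.07816912011363517 0.09450597367689269
p1 [0.5164 0.0457 0.058 ] rack -0.0007435920642192683 0.09432988320291025
p0 [0.4379 0.0378 0.058 ] rack -0.07971529008774816 0.09427215788560231
handle mid [0.383  0.3312]
0.035 [0.4179 0.3323]
0.05 [0.4329 0.3327]
0.1 [0.4829 0.3342]
cab top front L [0.5734 0.4808 0.095 ]
cab top front R [0.5842 0.1916 0.095 ]
front panel outer top L [0.4142 0.4694 0.085 ]
front panel outer R [0.4226 0.1885 0.085 ]
inner front top L [0.4327 0.4322 0.085 ]
now [ 0.4793 -0.3608  0.2262] -0.02 j [-0.7791  0.3618  0.0559  1.256   0.0001  0.8117] F [ 0.4482 -0.0088 -0.0257] gap 0.0553 t 25.05
shift(tool, before turn) [-0.0445 -0.4021  0.0234] then turn z -0.1189 dist 0.4053
shift rows 8 [-0.0056, -0.0503, 0.0029]
turn rows 1 -0.1189
```

```bash
python3 plan.py 0 .438 .038 .2 .0989|tail -3
```

```text
shift(tool, before turn) [-0.0494 -0.398   0.0234] then turn z -0.1189 dist 0.4018
shift rows 8 [-0.0062, -0.0498, 0.0029]
turn rows 1 -0.1189
```

Emit:
{"fn": "carry_out", "kwargs": {"steps": [[0.4, -0.0062, -0.0498, 0.003, 0, 0, 0], [0.4, -0.0062, -0.0498, 0.003, 0, 0, 0], [0.4, -0.0062, -0.0498, 0.003, 0, 0, 0], [0.4, -0.0062, -0.0498, 0.003, 0, 0, 0], [0.4, -0.0062, -0.0498, 0.003, 0, 0, 0], [0.4, -0.0062, -0.0498, 0.003, 0, 0, 0], [0.4, -0.0062, -0.0498, 0.003, 0, 0, 0], [0.4, -0.0062, -0.0498, 0.003, 0, 0, 0], [0.4, 0, 0, 0, 0, 0, -0.119], [0.4, 0, 0, 0, 0, 0, 0], [0.4, 0, 0, 0, 0, 0, 0]]}}

```text
clock: 26.42
tcp_pos: [0.4356, 0.04, 0.1968]
orientation: [-0.0, 0.999, 0.048, -0.0]
wrist_force: [-0.3, -1.1, -0.2]
finger_gap: 0.06
```

```bash
python3 plan.py 0 .438 .038 .048 .0989
python3 - <<'E'
from h import *
S=snap('side','s9'); T=snap('top','t9')
im=cv2.imread('pics/s9.png')[80:260,250:390]; im2=cv2.imread('pics/t9.png')[150:290,370:500]
o=np.hstack([cv2.resize(im,(400,514),interpolation=2),cv2.resize(im2,(400,514),interpolation=2)]);cv2.imwrite('pics/m9.png',o)
E
```

```text
now [0.4356 0.04   0.1968] 0.0964 j [-0.0923  0.0747 -0.3848  1.1121  0.      1.382 ] F [-0.3407 -1.0538 -0.2334] gap 0.06 t 26.425
shift(tool, before turn) [0.0023 0.0023 0.1488] then turn z -0.0025 dist 0.1488
shift rows 3 [0.0008, 0.0008, 0.0496]
turn rows 1 -0.0025
```

View pics/m9.png

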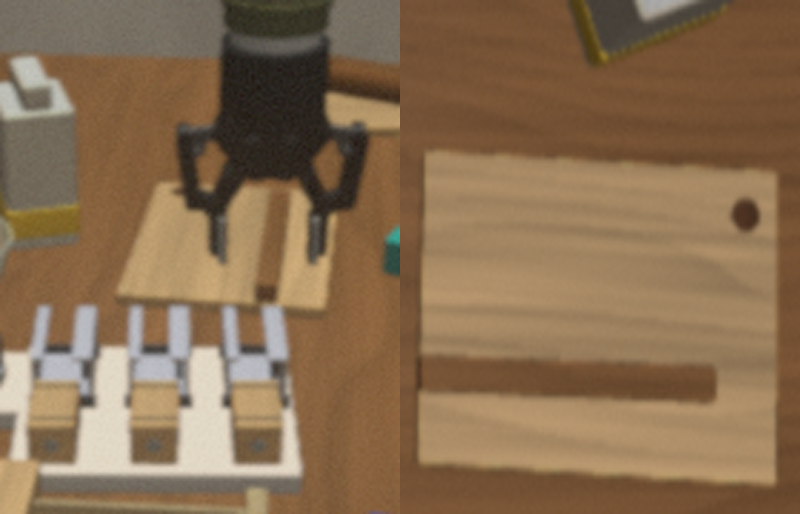

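The dowel has been knocked about 4 cm aside, but it is still flat with its middle well on the board. The gripper is over piston 0. Descend and grip.

Emit:
{"fn": "carry_out", "kwargs": {"steps": [[0.4, 0.002, 0.002, 0.05, 0, 0, 0], [0.4, 0, 0, 0.05, 0, 0, 0], [0.4, 0, 0, 0.03, 0, 0, 0], [0.4, 0, 0, 0.018, 0, 0, 0], [0.4, 0, 0, 0, 0, 0, 0], [-1, 0, 0, 0, 0, 0, 0], [-1, 0, 0, 0, 0, 0, 0], [-1, 0, 0, 0, 0, 0, 0], [-1, 0, 0, 0, 0, 0, 0], [-1, 0, 0, -0.05, 0, 0, 0], [-1, 0, 0, -0.05, 0, 0, 0], [-1, 0, 0, -0.05, 0, 0, 0], [-1, 0, 0, 0, 0, 0, 0], [-1, 0, 0, 0, 0, 0, 0]], "grip_force": 70}}

```text
clock: 28.28
tcp_pos: [0.4376, 0.0387, 0.1989]
orientation: [-0.0, 0.999, 0.05, -0.0]
wrist_force: [-0.4, 0.1, -1.5]
finger_gap: 0.037
```

```bash
python3 plan.py 0 .4956 .2568 .2 .033
```

```text
now [0.4376 0.0387 0.1989] 0.0991 j [-0.0951  0.0764 -0.3776  1.117   0.0001  1.3766] F [-0.358   0.0951 -1.5143] gap 0.037 t 28.275
shift(tool, before turn) [ 0.0793 -0.2113 -0.0011] then turn z 0.0661 dist 0.2257
shift rows 5 [0.0159, -0.0423, -0.0002]
turn rows 1 0.0661
```

Emit:
{"fn": "carry_out", "kwargs": {"steps": [[-1, 0.0159, -0.0423, 0, 0, 0, 0], [-1, 0.0159, -0.0423, 0, 0, 0, 0], [-1, 0.0159, -0.0423, 0, 0, 0, 0], [-1, 0.0159, -0.0423, 0, 0, 0, 0], [-1, 0.0159, -0.0423, 0, 0, 0, 0], [-1, 0, 0, 0, 0, 0, 0.066], [-1, 0, 0, 0.05, 0, 0, 0], [-1, 0, 0, 0.05, 0, 0, 0], [-1, 0, 0, 0.04, 0, 0, 0], [-1, 0, 0, 0, 0, 0, 0], [-1, 0, 0, 0, 0, 0, 0]]}}

```text
clock: 29.65
tcp_pos: [0.4953, 0.2566, 0.0585]
orientation: [0.0, 1.0, 0.016, -0.001]
wrist_force: [0.3, 0.6, -1.6]
finger_gap: 0.037
```

```bash
python3 plan.py 0 .4956 .2568 .051 .033
python3 - <<'E'
from h import *
S=snap('side','s10'); T=snap('top','t10')
im=cv2.imread('pics/s10.png')[190:390,220:390]; im2=cv2.imread('pics/t10.png')[150:290,60:260]
o=np.hstack([cv2.resize(im,(400,470),interpolation=2),cv2.resize(im2,(400,280),interpolation=2) if 0 else cv2.copyMakeBorder(cv2.resize(im2,(400,280),interpolation=2),0,190,0,0,0)]);cv2.imwrite('pics/m10.png',o)
E
```

```text
now [0.4953 0.2566 0.0585] 0.033 j [ 0.3341  0.4133 -0.3056  0.8542  0.      1.8719] F [ 0.2556  0.6415 -1.6024] gap 0.037 t 29.65
shift(tool, before turn) [ 0.0003 -0.0002  0.0075] then turn z -0.0 dist 0.0075
shift rows 1 [0.0003, -0.0002, 0.0075]
turn rows 1 -0.0
```

View pics/m10.png

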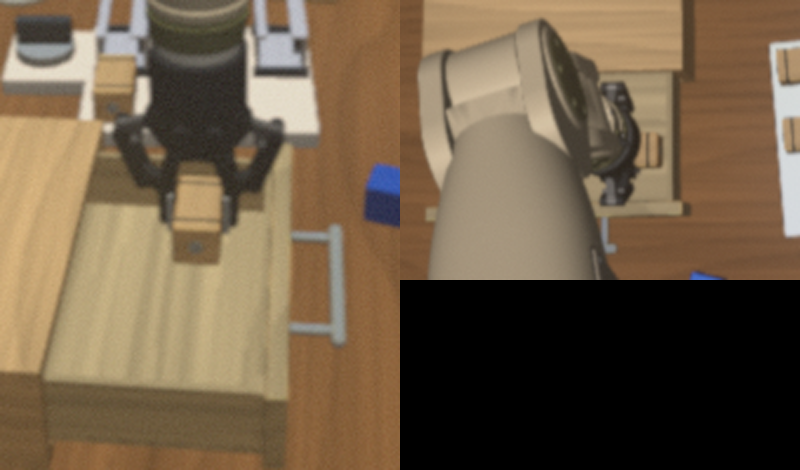

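Piston 0 is level inside the drawer, clear of the walls (top crop, about (650,150)). Lower it gently.

Emit:
{"fn": "carry_out", "kwargs": {"steps": [[-1, 0, 0, 0.004, 0, 0, 0], [-1, 0, 0, 0.002, 0, 0, 0], [-1, 0, 0, 0, 0, 0, 0], [-1, 0, 0, 0, 0, 0, 0]]}}

```text
clock: 30.25
tcp_pos: [0.4962, 0.2569, 0.0534]
orientation: [-0.0, 1.0, 0.016, 0.0]
wrist_force: [0.2, 0.3, -1.3]
finger_gap: 0.037
```

Emit:
{"fn": "carry_out", "kwargs": {"steps": [[-1, 0, 0, 0.002, 0, 0, 0], [-1, 0, 0, 0.002, 0, 0, 0], [-1, 0, 0, 0, 0, 0, 0], [-1, 0, 0, 0, 0, 0, 0]]}}

```text
clock: 30.75
tcp_pos: [0.4982, 0.2571, 0.0514]
orientation: [-0.0, 1.0, 0.016, 0.002]
wrist_force: [-0.1, -0.8, 10.6]
finger_gap: 0.0366
```

Floor contact at TCP z≈0.052. Release and go for piston 1.

Emit:
{"fn": "carry_out", "kwargs": {"steps": [[-1, 0, 0, -0.002, 0, 0, 0], [0.4, 0, 0, 0, 0, 0, 0], [0.4, 0, 0, 0, 0, 0, 0], [0.4, 0, 0, 0, 0, 0, 0], [0.4, 0, 0, -0.05, 0, 0, 0], [0.4, 0, 0, -0.05, 0, 0, 0], [0.4, 0, 0, -0.05, 0, 0, 0], [0.4, 0, 0, 0, 0, 0, 0]]}}

```text
clock: 31.75
tcp_pos: [0.4986, 0.2578, 0.2059]
orientation: [-0.001, 1.0, 0.017, 0.004]
wrist_force: [0.4, 0.6, -0.0]
finger_gap: 0.0598
```

```bash
python3 plan.py 0 .5164 .0457 .2 .0989
```

```text
now [0.4986 0.2578 0.2059] 0.0331 j [ 0.3342  0.2964 -0.0868  1.1791  0.0001  1.8718] F [ 0.3675  0.6328 -0.0324] gap 0.0598 t 31.75
shift(tool, before turn) [0.0107 0.2126 0.0054] then turn z -0.0658 dist 0.213
shift rows 4 [0.0027, 0.0532, 0.0014]
turn rows 1 -0.0658
```

Emit:
{"fn": "carry_out", "kwargs": {"steps": [[0.4, 0.0027, 0.053, 0.001, 0, 0, 0], [0.4, 0.0027, 0.053, 0.001, 0, 0, 0], [0.4, 0.0027, 0.053, 0.001, 0, 0, 0], [0.4, 0.0027, 0.053, 0.001, 0, 0, 0], [0.4, 0, 0, 0, 0, 0, -0.066], [0.4, 0, 0, 0.04, 0, 0, 0], [0.4, 0, 0, 0.04, 0, 0, 0], [0.4, 0, 0, 0, 0, 0, 0], [0.4, 0, 0, 0, 0, 0, 0]]}}

```text
clock: 32.88
tcp_pos: [0.5141, 0.0454, 0.1178]
orientation: [-0.0, 0.999, 0.05, -0.0]
wrist_force: [-0.1, 0.0, 0.2]
finger_gap: 0.0596
```

```bash
python3 plan.py 0 .5164 .0457 .049 .0989
```

```text
now [0.5141 0.0454 0.1178] 0.0991 j [-0.0676  0.2812 -0.3366  0.9532  0.0001  1.4041] F [-0.0623  0.035   0.2289] gap 0.0596 t 32.875
shift(tool, before turn) [ 0.0023 -0.      0.0688] then turn z 0.0002 dist 0.0688
shift rows 2 [0.0012, -0.0, 0.0344]
turn rows 1 0.0002
```

Emit:
{"fn": "carry_out", "kwargs": {"steps": [[0.4, 0.002, 0, 0.035, 0, 0, 0], [0.4, 0, 0, 0.02, 0, 0, 0], [0.4, 0, 0, 0.014, 0, 0, 0], [0.4, 0, 0, 0, 0, 0, 0], [-1, 0, 0, 0, 0, 0, 0], [-1, 0, 0, 0, 0, 0, 0], [-1, 0, 0, 0, 0, 0, 0], [-1, 0, 0, 0, 0, 0, 0], [-1, 0, 0, -0.05, 0, 0, 0], [-1, 0, 0, -0.05, 0, 0, 0], [-1, 0, 0, -0.05, 0, 0, 0], [-1, 0, 0, 0, 0, 0, 0], [-1, 0, 0, 0, 0, 0, 0]]}}

```text
clock: 34.5
tcp_pos: [0.5156, 0.0456, 0.1979]
orientation: [-0.0, 0.999, 0.049, -0.0]
wrist_force: [-0.0, 0.3, -1.5]
finger_gap: 0.037
```

```bash
python3 plan.py 0 .493 .3348 .2 .033
```

```text
now [0.5156 0.0456 0.1979] 0.099 j [-0.0671  0.2251 -0.202   1.144   0.0001  1.4047] F [-0.0112  0.2998 -1.5015] gap 0.037 t 34.5
shift(tool, before turn) [ 0.0061 -0.2901 -0.0021] then turn z 0.066 dist 0.2901
shift rows 6 [0.001, -0.0483, -0.0003]
turn rows 1 0.066
```

Emit:
{"fn": "carry_out", "kwargs": {"steps": [[-1, 0.001, -0.0487, 0, 0, 0, 0], [-1, 0.001, -0.0487, 0, 0, 0, 0], [-1, 0.001, -0.0487, 0, 0, 0, 0], [-1, 0.001, -0.0487, 0, 0, 0, 0], [-1, 0.001, -0.0487, 0, 0, 0, 0], [-1, 0.001, -0.0487, 0, 0, 0, 0], [-1, 0, 0, 0, 0, 0, 0.066], [-1, 0, 0, 0.05, 0, 0, 0], [-1, 0, 0, 0.05, 0, 0, 0], [-1, 0, 0, 0.035, 0, 0, 0], [-1, 0, 0, 0, 0, 0, 0], [-1, 0, 0, 0, 0, 0, 0]]}}

```text
clock: 36.0
tcp_pos: [0.493, 0.3369, 0.0635]
orientation: [0.0, 1.0, 0.016, -0.0]
wrist_force: [-0.1, -0.5, -0.8]
finger_gap: 0.0369
```

```bash
python3 plan.py 0 .493 .337 .052 .033
```

```text
now [0.493  0.3369 0.0635] 0.033 j [ 0.4651  0.4723 -0.1949  0.904   0.0001  2.0029] F [-0.1075 -0.5139 -0.788 ] gap 0.0369 t 36.0
shift(tool, before turn) [-0.     -0.0001  0.0115] then turn z -0.0 dist 0.0115
shift rows 1 [-0.0, -0.0001, 0.0115]
turn rows 1 -0.0
```

Emit:
{"fn": "carry_out", "kwargs": {"steps": [[-1, 0, 0, 0.006, 0, 0, 0], [-1, 0, 0, 0.003, 0, 0, 0], [-1, 0, 0, 0.002, 0, 0, 0], [-1, 0, 0, 0, 0, 0, 0], [-1, 0, 0, 0, 0, 0, 0]]}}

```text
clock: 36.62
tcp_pos: [0.4931, 0.337, 0.0525]
orientation: [-0.0, 1.0, 0.016, 0.0]
wrist_force: [-1.2, 0.2, -0.5]
finger_gap: 0.037
```

Emit:
{"fn": "carry_out", "kwargs": {"steps": [[-1, 0, 0, 0.002, 0, 0, 0], [-1, 0, 0, 0, 0, 0, 0], [0.4, 0, 0, 0, 0, 0, 0], [0.4, 0, 0, 0, 0, 0, 0], [0.4, 0, 0, 0, 0, 0, 0], [0.4, 0, 0, -0.05, 0, 0, 0], [0.4, 0, 0, -0.05, 0, 0, 0], [0.4, 0, 0, -0.05, 0, 0, 0], [0.4, 0, 0, 0, 0, 0, 0]]}}

```text
clock: 37.75
tcp_pos: [0.4951, 0.3381, 0.205]
orientation: [-0.002, 1.0, 0.017, 0.004]
wrist_force: [-0.1, 0.7, 0.4]
finger_gap: 0.0594
```

```bash
python3 plan.py 0 .595 .0537 .2 .0989
```

```text
now [0.4951 0.3381 0.205 ] 0.0331 j [0.4653 0.3697 0.0154 1.2082 0.0002 2.0029] F [-0.1375  0.6788  0.4254] gap 0.0594 t 37.75
shift(tool, before turn) [0.0904 0.2876 0.0047] then turn z -0.0658 dist 0.3015
shift rows 6 [0.0151, 0.0479, 0.0008]
turn rows 1 -0.0658
```

Emit:
{"fn": "carry_out", "kwargs": {"steps": [[0.4, 0.0151, 0.048, 0, 0, 0, 0], [0.4, 0.0151, 0.048, 0, 0, 0, 0], [0.4, 0.0151, 0.048, 0, 0, 0, 0], [0.4, 0.0151, 0.048, 0, 0, 0, 0], [0.4, 0.0151, 0.048, 0, 0, 0, 0], [0.4, 0.0151, 0.048, 0, 0, 0, 0], [0.4, 0, 0, 0, 0, 0, -0.066], [0.4, 0, 0, 0.04, 0, 0, 0], [0.4, 0, 0, 0.04, 0, 0, 0], [0.4, 0, 0, 0, 0, 0, 0], [0.4, 0, 0, 0, 0, 0, 0]]}}

```text
clock: 39.12
tcp_pos: [0.5932, 0.0521, 0.1208]
orientation: [-0.0, 0.999, 0.05, -0.0]
wrist_force: [-0.3, 0.4, 0.4]
finger_gap: 0.0597
```

```bash
python3 plan.py 0 .595 .0537 .049 .0989
```

```text
now [0.5932 0.0521 0.1208] 0.0991 j [-0.0471  0.419  -0.1249  1.0269  0.0001  1.4246] F [-0.3267  0.3772  0.3859] gap 0.0597 t 39.125
shift(tool, before turn) [ 0.0019 -0.0014  0.0718] then turn z 0.0002 dist 0.0718
shift rows 2 [0.001, -0.0007, 0.0359]
turn rows 1 0.0002
```

Emit:
{"fn": "carry_out", "kwargs": {"steps": [[0.4, 0.002, -0.001, 0.037, 0, 0, 0], [0.4, 0, 0, 0.02, 0, 0, 0], [0.4, 0, 0, 0.015, 0, 0, 0], [0.4, 0, 0, 0, 0, 0, 0], [-1, 0, 0, 0, 0, 0, 0], [-1, 0, 0, 0, 0, 0, 0], [-1, 0, 0, 0, 0, 0, 0], [-1, 0, 0, 0, 0, 0, 0], [-1, 0, 0, -0.05, 0, 0, 0], [-1, 0, 0, -0.05, 0, 0, 0], [-1, 0, 0, -0.05, 0, 0, 0], [-1, 0, 0, 0, 0, 0, 0], [-1, 0, 0, 0, 0, 0, 0]]}}

```text
clock: 40.75
tcp_pos: [0.5944, 0.0533, 0.1977]
orientation: [-0.0, 0.999, 0.049, -0.0]
wrist_force: [-0.2, -1.0, -2.1]
finger_gap: 0.0368
```

```bash
python3 plan.py 0 .4904 .415 .2 .033
```

```text
now [0.5944 0.0533 0.1977] 0.0989 j [-0.0451  0.375   0.0049  1.2016  0.0001  1.4267] F [-0.1583 -0.9939 -2.1078] gap 0.0368 t 40.75
shift(tool, before turn) [-0.0678 -0.3703 -0.0022] then turn z 0.0659 dist 0.3764
shift rows 7 [-0.0097, -0.0529, -0.0003]
turn rows 1 0.0659
```

Emit:
{"fn": "carry_out", "kwargs": {"steps": [[-1, -0.0097, -0.0529, 0, 0, 0, 0], [-1, -0.0097, -0.0529, 0, 0, 0, 0], [-1, -0.0097, -0.0529, 0, 0, 0, 0], [-1, -0.0097, -0.0529, 0, 0, 0, 0], [-1, -0.0097, -0.0529, 0, 0, 0, 0], [-1, -0.0097, -0.0529, 0, 0, 0, 0], [-1, -0.0097, -0.0529, 0, 0, 0, 0], [-1, 0, 0, 0, 0, 0, 0.066], [-1, 0, 0, 0.05, 0, 0, 0], [-1, 0, 0, 0.05, 0, 0, 0], [-1, 0, 0, 0.035, 0, 0, 0], [-1, 0, 0, 0, 0, 0, 0], [-1, 0, 0, 0, 0, 0, 0]]}}

```text
clock: 42.38
tcp_pos: [0.4908, 0.415, 0.0635]
orientation: [0.0, 1.0, 0.016, -0.0]
wrist_force: [0.1, -0.1, -1.9]
finger_gap: 0.0371
```

```bash
python3 plan.py 0 .4904 .415 .052 .033
python3 - <<'E'
from h import *
S=snap('side','s11')
crop('s11',220,190,390,390,'m11')
E
```

```text
now [0.4908 0.415  0.0635] 0.0329 j [ 0.5771  0.55   -0.0629  0.9584  0.0001  2.1149] F [ 0.1406 -0.1154 -1.9372] gap 0.0371 t 42.375
shift(tool, before turn) [-0.0004 -0.      0.0115] then turn z -0.0001 dist 0.0115
shift rows 1 [-0.0004, -0.0, 0.0115]
turn rows 1 -0.0001
m11 3.0
```

View pics/m11.png

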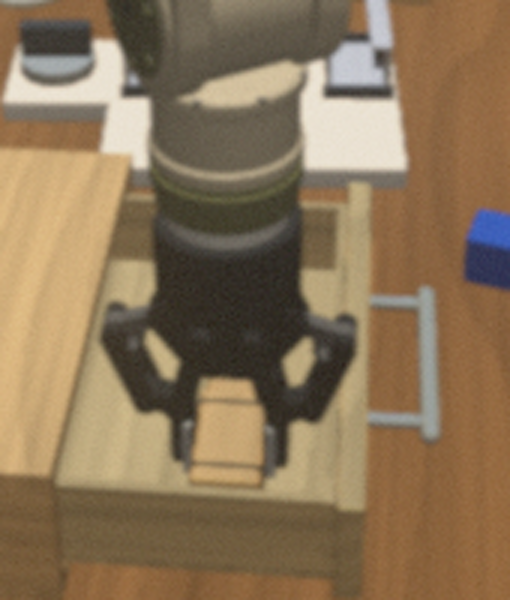

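Piston 2 is already below the wall top without contact (crop about (230,440)). Lower and release.

Emit:
{"fn": "carry_out", "kwargs": {"steps": [[-1, 0, 0.002, 0.006, 0, 0, 0], [-1, 0, 0, 0.003, 0, 0, 0], [-1, 0, 0, 0.003, 0, 0, 0], [-1, 0, 0, 0, 0, 0, 0], [-1, 0, 0, 0, 0, 0, 0]]}}

```text
clock: 43.05
tcp_pos: [0.4915, 0.4132, 0.052]
orientation: [-0.0, 1.0, 0.016, 0.001]
wrist_force: [1.1, -1.3, 3.9]
finger_gap: 0.0369
```

Emit:
{"fn": "carry_out", "kwargs": {"steps": [[0.4, 0, 0, -0.001, 0, 0, 0], [0.4, 0, 0, 0, 0, 0, 0], [0.4, 0, 0, 0, 0, 0, 0], [0.4, 0, 0, -0.05, 0, 0, 0], [0.4, 0, 0, -0.05, 0, 0, 0], [0.4, 0, 0, -0.05, 0, 0, 0], [-1, 0, 0, 0, 0, 0, 0], [-1, 0, 0, 0, 0, 0, 0]]}}

```text
clock: 44.05
tcp_pos: [0.4907, 0.413, 0.2019]
orientation: [0.0, 1.0, 0.017, -0.0]
wrist_force: [-0.6, 0.2, -0.0]
finger_gap: 0.0241
```

```bash
python3 plan.py 0 .343 .33 .2 .033
```

```text
now [0.4907 0.413  0.2019] 0.033 j [0.5745 0.4594 0.1435 1.2551 0.0001 2.1122] F [-0.6323  0.1646 -0.0347] gap 0.0241 t 44.05
shift(tool, before turn) [-0.1503  0.078   0.0019] then turn z 0.0 dist 0.1694
shift rows 4 [-0.0376, 0.0195, 0.0005]
turn rows 1 0.0
```

Emit:
{"fn": "carry_out", "kwargs": {"steps": [[-1, -0.0376, 0.0195, 0, 0, 0, 0], [-1, -0.0376, 0.0195, 0, 0, 0, 0], [-1, -0.0376, 0.0195, 0, 0, 0, 0], [-1, -0.0376, 0.0195, 0, 0, 0, 0], [-1, 0, 0, 0, 0, 0, 0], [-1, 0, 0, 0, 0, 0, 0]]}}

```text
clock: 44.8
tcp_pos: [0.3432, 0.3302, 0.2015]
orientation: [0.0, 1.0, 0.016, -0.0]
wrist_force: [0.6, -0.4, 0.2]
finger_gap: -0.0
```

```bash
python3 plan.py 0 .343 .33 .062 .033
python3 - <<'E'
from h import *
S=snap('side','s12'); T=snap('top','t12')
im=cv2.imread('pics/s12.png')[210:390,220:400]; im2=cv2.imread('pics/t12.png')[150:300,60:220]
cv2.imwrite('pics/m12.png',np.hstack([cv2.resize(im,(400,400),interpolation=2),cv2.resize(im2,(400,400),interpolation=2)]))
E
```

```text
now [0.3432 0.3302 0.2015] 0.033 j [ 0.5972  0.1456 -0.2917  1.1341  0.      2.135 ] F [ 0.5627 -0.3501  0.218 ] gap -0.0 t 44.8
shift(tool, before turn) [-0.0002  0.0001  0.1395] then turn z -0.0 dist 0.1395
shift rows 3 [-0.0001, 0.0, 0.0465]
turn rows 1 -0.0
```

The picture limit is reached, so I check by image differencing against predictions instead.

```bash
cat > chk.py <<'E'
from h import *
import itertools
n='t12'; T=dict(load(n)); T0=dict(load('top0'))
d=np.abs(T['color'].astype(int)-T0['color']).max(2); m=(cv2.GaussianBlur(d.astype(np.uint8),(3,3),0)>16).astype(np.uint8)
u=np.array([np.cos(.033),np.sin(.033)]);v=np.array([-u[1],u[0]])
pred=np.zeros_like(m)
for c in((.498,.2575),(.495,.3375),(.491,.413)):
    P=np.array([proj(T,[*(np.array(c)+a*u+b*v),z]) for a in(-.019,.019) for b in(-.035,.035) for z in(.024,.06)]).astype(np.float32)
    cv2.fillConvexPoly(pred,cv2.convexHull(P).astype(int),1); print('pred bbox',P.min(0).round(),P.max(0).round())
for r in range(180,262,2): print(''.join('.x+#'[m[r,c]+2*pred[r,c]] for c in range(75,205)))
E
python3 chk.py
```

```text
pred bbox [158. 215.] [192. 234.]
pred bbox [123. 216.] [158. 235.]
pred bbox [ 90. 217.] [125. 236.]
..................................................................................................................................
..................................................................................................................................
..................................................................................................................................
..................................................................................................................................
..................................................................................................................................
..................................................................................................................................
..................................................................................................................................
.................................................................................
[... 3672 characters left out ...]
.............................................
..................................................................................................................................
..................................................................................................................................
.......................................................................................................................xx.........
.....................................xx...........................................................................................
..................................................................................................................................
```

All three pistons match their predicted outlines, lying flat in the drawer. Push the handle.

Emit:
{"fn": "carry_out", "kwargs": {"steps": [[-1, 0, 0, 0.05, 0, 0, 0], [-1, 0, 0, 0.05, 0, 0, 0], [-1, 0, 0, 0.04, 0, 0, 0], [-1, 0, 0, 0, 0, 0, 0], [-1, 0.01, 0, 0, 0, 0, 0], [-1, 0.01, 0, 0, 0, 0, 0], [-1, 0.012, 0, 0, 0, 0, 0], [-1, 0.012, 0, 0, 0, 0, 0], [-1, 0.012, 0, 0, 0, 0, 0], [-1, 0.012, 0, 0, 0, 0, 0], [-1, 0.012, 0, 0, 0, 0, 0], [-1, 0.012, 0, 0, 0, 0, 0], [-1, 0.012, 0, 0, 0, 0, 0], [-1, 0.012, 0, 0, 0, 0, 0], [-1, 0.012, 0, 0, 0, 0, 0], [-1, 0.01, 0, 0, 0, 0, 0]]}}

```text
clock: 46.9
tcp_pos: [0.4819, 0.3346, 0.0622]
orientation: [0.0, 1.0, 0.016, 0.0]
wrist_force: [-2.0, 0.1, 0.3]
finger_gap: -0.0001
```

Emit:
{"fn": "carry_out", "kwargs": {"steps": [[-1, 0.01, 0, 0, 0, 0, 0], [-1, 0.006, 0, 0, 0, 0, 0], [-1, 0.004, 0, 0, 0, 0, 0], [-1, 0, 0, 0, 0, 0, 0]]}}

```text
clock: 47.4
tcp_pos: [0.5015, 0.3354, 0.0624]
orientation: [-0.0, 1.0, 0.016, 0.0]
wrist_force: [-0.1, -0.5, 0.6]
finger_gap: 0.0001
```

Emit:
{"fn": "carry_out", "kwargs": {"steps": [[-1, 0.004, 0, 0, 0, 0, 0], [-1, 0.004, 0, 0, 0, 0, 0], [-1, 0.003, 0, 0, 0, 0, 0], [-1, 0, 0, 0, 0, 0, 0]]}}

```text
clock: 47.9
tcp_pos: [0.5101, 0.3356, 0.0622]
orientation: [-0.0, 1.0, 0.017, -0.002]
wrist_force: [-6.4, -0.2, 3.2]
finger_gap: 0.0004
```

Emit:
{"fn": "carry_out", "kwargs": {"steps": [[-1, 0.003, 0, 0, 0, 0, 0], [-1, 0.001, 0, 0, 0, 0, 0], [-1, 0, 0, 0, 0, 0, 0]]}}

```text
clock: 48.28
tcp_pos: [0.5105, 0.3356, 0.0621]
orientation: [0.0, 1.0, 0.017, -0.005]
wrist_force: [-16.1, 0.1, 11.1]
finger_gap: -0.0001
```

Hard stop at 16 N with no further travel: the drawer is shut. Back off and rise clear.

Emit:
{"fn": "carry_out", "kwargs": {"steps": [[-1, -0.02, 0, 0, 0, 0, 0], [-1, -0.05, 0, 0, 0, 0, 0], [-1, -0.03, 0, -0.03, 0, 0, 0], [-1, 0, 0, -0.05, 0, 0, 0], [-1, 0, 0, -0.05, 0, 0, 0], [-1, -0.03, 0.05, 0, 0, 0, 0], [-1, 0, 0.05, 0, 0, 0, 0], [-1, 0, 0, 0, 0, 0, 0], [-1, 0, 0, 0, 0, 0, 0]]}}

```text
clock: 49.4
tcp_pos: [0.3902, 0.2318, 0.1928]
orientation: [-0.0, 1.0, 0.016, 0.001]
wrist_force: [-0.4, -0.1, 0.0]
finger_gap: 0.0
```

Run:
```python
from plan import *
T=snap('top','t13'); S=snap('side','s13'); T0=dict(load('top0'))
s=env.get_state(); print(s['tcp_pos'],s['wrist_force'])
# handle: bright grey columns profile in top view
hsv=cv2.cvtColor(T['color'],cv2.COLOR_RGB2HSV)
sub=((hsv[...,1]<50)&(hsv[...,2]>110))[185:285,95:185]; r,c=np.nonzero(sub); 
rows=sub.sum(1); print('handle rows',[(185+i,int(k)) for i,k in enumerate(rows) if k>15])
print('pred handle px shut', proj(T,[.383+.15,.336,.06]),proj(T,[.383+.14,.336,.06]))
# dowel: dark reddish on board
b=T['color'][180:285,370:500].astype(int); m=((b[...,0]<125)&(b[...,0]-b[...,2]>30)).astype(np.uint8); 
n,l,st,ce=cv2.connectedComponentsWithStats(m); 
for i in range(1,n):
    if st[i,4]>100: print('dark blob',st[i],'mean px',ce[i]+[370,180],atz(T,*(ce[i]+[370,180]),.037))
# bystanders diff
for n,(x0,y0,x1,y1) in dict(flour=(420,105,495,170),bowl=(340,60,418,150),jar=(215,88,260,135)).items():
    print(n,'mean diff',np.abs(T['color'].astype(int)-T0['color'])[y0:y1,x0:x1].mean().round(1))
print('rows clamp dark',(T['color'][130:165,285:320].max(2)<90).sum(0).tolist(),(T['color'][130:165,285:320].max(2)<90).sum(1).tolist())
```

```text
[0.3899 0.2323 0.1924] [ 0.1401 -0.4749  0.6989]
handle rows [(208, 28), (209, 55), (210, 56), (211, 56), (212, 39)]
pred handle px shut [139.7405 207.9966] [139.5469 212.3554]
dark blob [   0    0  130   30 1385] mean px [451.8866 187.2679] [ 0.5903 -0.3814  0.037 ]
dark blob [  0  31 130  74 939] mean px [422.7614 270.5453] [ 0.3979 -0.3096  0.037 ]
dark blob [ 16  68  86  11 610] mean px [432.882 253.418] [ 0.4369 -0.3336  0.037 ]
flour mean diff 2.8
bowl mean diff 2.6
jar mean diff 2.7
rows clamp dark [0, 0, 0, 0, 0, 0, 0, 0, 0, 0, 0, 0, 0, 3, 17, 25, 26, 26, 20, 7, 0, 0, 0, 0, 0, 0, 0, 0, 0, 0, 0, 0, 0, 0, 0] [0, 0, 4, 4, 4, 5, 5, 5, 5, 5, 5, 5, 5, 5, 5, 5, 5, 5, 5, 5, 4, 5, 5, 5, 5, 5, 5, 3, 0, 0, 0, 0, 0, 0, 0]
```

The checks agree, so I hand in.

```bash
python3 -c "
from workcell import env
print(env.hand_in())"
```

```text
the job is handed in; nothing more can be done
None
```

The task is done and handed in at about 49.5 s; the hand-in gave no verdict.

**What I did:** I turned the clamp ring clockwise to its stop. Then I pushed all three pistons out at the far end with the dowel, laid the dowel back on the board and placed the pistons side by side in the drawer. Last, I shut the drawer by its handle and moved the arm clear.

**Last checks:**
- **Clamp:** the torque jumped to 1.1 N m at the stop, and the last top image shows the bar along the rack's x.
- **Pistons:** before closing the drawer, the image outlines of all three matched flat placement. I could not see them after that.
- **Drawer:** it stopped hard at 16 N with no further travel. The handle moved about 145 mm, and the front panel works out within about 2 mm of flush with the cabinet.
- **Dowel:** it was knocked about 4 cm aside after I put it down. Its middle is still over the board, about 40 mm from the centre line, and it looked flat, so I left it there.
- **Bystanders:** the flour, bowl and jar look unchanged in the last top image.

**Disagreement:** the side camera read about 5–6 mm low throughout. I relied on the top camera and on contact forces for heights instead. The 16-picture limit ran out before the drawer was shut, so the later checks were numeric only.

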